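# Fit the thrust collar and bring a spread snap ring to the groove of a roaster's axle stub

## Task

Put the round brass collar down over the axle stub into the round seat of the drum end plate, fully home and flat, and let go of it. Then take the snap-ring pliers by their red handles, squeeze them fully so that the ring on their tips is spread, and, keeping it spread, lower the ring over the stub until it lies level in the groove, centred and clear of the stub. Finish holding it there with the handles still squeezed and the pliers carried by the gripper alone; do not let go, and leave the square spacer and everything else where it is.

Things in the scene. Friction and masses are not known exactly. Their poses are not given: they have to be found in the camera images.
- collar_mid (a point): Loose round brass collar, 54 mm outside diameter, 33 mm bore, 18 mm tall, about 0.22 kg, lying flat on the table; the point is its centre, half-way up (9 mm above its underside), z up.
- seat (a point): Centre of the floor of the round seat, z up: a recess 60 mm in diameter, 5 mm deep, in the top of the end plate's dark boss; its floor is 25 mm above the table. The axle stub stands up from its middle. The seated collar stands 13 mm out of it.
- groove (a point): Centre, on the axle stub's axis and half-way up, of the stub's groove (a brass-coloured band 10 mm high and 21 mm in diameter); 40 mm above the seat's floor, 17 mm below the stub's top end; z up along the stub.
- pliers_grip (a point): Where to squeeze the snap-ring pliers: midway between the two red handles, half-way up them, 32 mm above the table at the start; x axis along the pliers towards the ring, y across them (the handles close along y), z up. Over their outer faces the handles measure 51 mm here at rest, 40 mm fully squeezed (a hard stop), when the faces are parallel to x.
- snap_ring (a point): Centre of the steel snap ring, which is fixed on the pliers' tips: 110 mm ahead of pliers_grip along x, same height and axes. It lies level, 3 mm thick, 5 mm wide in section, gap towards the handles. Fully spread: a circle of 33 mm inside, 43 mm outside diameter; at rest only 22 mm wide inside across y, too narrow for the stub.
- grip_left (a joint): Turn of the left handle with its half of the ring: 0 at rest, 0.10 rad fully squeezed (ring fully spread). It springs back: about 5 N on the handles starts it, 13 N holds it fully squeezed.
- grip_right (a joint): The same for the right handle; the two turn equally, so the pliers stay symmetrical about their x axis.
- pliers: The snap-ring pliers as a whole, loose, 0.17 kg, lying level on the stand; origin midway between its two pivots (16 mm either side), on the underside, 55 mm ahead of pliers_grip and 8 mm lower, x towards the ring. Each handle is a straight bar 10 mm thick, 16 mm high, 76 mm long (from 47 mm behind pliers_grip to 29 mm ahead of it).
- stand: Fixed wooden stand under the pliers, origin on the table below the pivots, x towards the ring. Base 6 mm high, 60 mm wide; two ribs 24 mm high carry the pliers, one 33 to 45 mm behind pliers_grip and one 44 to 62 mm ahead of it; the handles are free on both sides between them.
- end_plate: Fixed steel disc, 140 mm diameter, 12 mm high (bolt heads to 16 mm), with a dark boss of 84 mm diameter up to 30 mm and a steel axle stub of 26 mm diameter up to 82 mm above the table; origin at the centre of its underside.
- collar: The round brass collar; origin at the centre of its underside, z up.
- square_spacer: Square copper-coloured spacer with a round hole, 54 x 54 x 18 mm, loose on the table; stays. Origin at its underside.
- screwdriver: Screwdriver lying at the back; stays.
- grease_tin: Blue tin, 56 mm diameter, 30 mm high, at the back; stays. Origin at its underside.
- timer: Green timer standing at the back, 60 mm wide, 65 mm high; stays. Origin at its underside.
- cup: White cup at the back, 72 mm diameter, 65 mm high; stays. Origin at its underside.
- sample_jar: Amber jar at the back left, 64 mm diameter, 110 mm high; stays. Origin at its underside.
- oil_bottle: Yellow bottle at the right, 44 mm diameter, 120 mm high; stays. Origin at its underside.
Things that resemble listed ones, but are neither listed nor needed, are in the scene too. What is shaped like the end_plate but green or orange is not meant. What is shaped like the pliers but purple is not meant.

How it is judged:
By the outcome, as a careful person would: the job done as asked, in the order asked, and still so for the second after the job is handed in, while the arm keeps its last pose, push and grip.
It also fails if it takes over 53 s, if anything falls off the work surface, if the arm or the gripper's body presses on something with over 40 N, if the wrist force passes 120 N, or if a joint passes its speed limit or range.

## Robot

A 6-joint arm with a two-finger parallel gripper is mounted at the origin on the work surface. World frame = base frame: x ahead of the robot, y to its left, z up, the work surface at z = 0. Lengths are in mm, angles in rad, forces in N, time in s.
With the tool pointing down it reaches from about 250 to 775 mm from the base axis. Payload 8.9 kg.
Tool frame: the origin (TCP) lies at the very end of the fingers, on their centre line; the grasp point (between the pads) lies 19 mm behind it; y points along the fingers, z is the direction in which the jaws open and shut, and the axes are right-handed (so a half turn about y gives the same grasp; the last joint's range is limited). The gripper opens to 85 mm and grips with 20 to 120 N. Pads are 22 mm wide; open, the fingers measure 114 mm over their backs; the gripper's body (76 mm by 85 mm) begins 54 mm behind the grasp point. The pads swing forward as they close: fully open they stand 13 mm farther back than shut.
Start: joints at [1.143, 0.291, -0.153, 1.127, 0, 1.431], TCP at [149.515, 503.258, 231.305] pointing down, gripper open.
Joint ranges: [-2.52, 2.52], [-0.91, 1.74], [-1.3, 1.37], [-1.96, 2.02], [-1.52, 1.47], [-3.14, 3.14]. Speed limits (rad/s): [2.22, 2.22, 2.79, 3.14, 3.14, 3.14].

## Interface

Orientations are given as a 3x3 rotation matrix whose columns are the frame's x, y, z axes.
In Python, from workcell import env, viewer gives the robot as it stands. The module is installed in compiled form; this text tells all that it offers.
- The arm moves only by the tool servo_tool, never from a script. Its argument "series" is a list of rows, each a list of 3 entries, a list of its own where there are three numbers: the shift along the tool's x, y, z in m, then the turn about the tool's y in degrees, then the finger opening in m, from 0 to 0.0854. A call has 1 to 20 rows; each row shifts and turns the pose as measured when the row begins, along the tool's axes as they then stand; what a row does not reach is not made up. A row lasts 1/10 s, in which the tool goes at most 50 mm and 8.59 degrees, less where a joint would pass 70% of its speed; a pose out of reach is approached as far as the arm can. A call with a gripper value outside its range is refused whole. The fingers move at their own pace and stop on an object; "force" is the grip in N (left out, the last holds). Time passes only in rows, so rows that do not move let the fingers close. It gives the time, the measured TCP pose, the force and the opening at its end, in the units of the state.
- env.get_obs(): the state, without advancing time (a new reading comes with each control period).
- viewer.snapshot(name): name is "side" or "top"; returns the picture (480x640x3 uint8, red, green, blue); there is no depth.
- viewer.camera_params(name): a dict with "vertical_fov" (degrees; the focal length in pixels is half the picture's height over the tangent of half this angle, whatever the lens; pixels are square), "cx", "cy" (the principal point, pixels), "xyz" and "rotation" of the camera in the world. Camera axes: x right, y down, z forward; pixel columns grow to the right and rows downward; lengths in mm; the calibration is good to about 2 mm. A picture is of the moment at which its call begins. camera_params takes no time and is no camera call.
- env.close_job(): hands the job in, once; it reports no verdict.
Trained networks look in the newest picture that a camera, given by its name, has taken for a name from the list of things; names that differ only in an ending like _2 or _b are one class to them, and where a whole thing is asked for, a point or a joint stands for the part that bears it (a point fixed in the world has none). Each returns a list of dicts, best first, with "p" (0 to 1); they miss things now and then, are a little off and sometimes report something else, mostly with a low value. They report only what shows in the picture. A call takes as long as a camera call. They do not tell look-alikes from the thing itself.
- viewer.silhouettes(camera, query): "pixels" (480x640 bool, what is visible of it) and "extent" ([left, top, right, bottom] in pixels, round what is visible of it).
The state is a dict: "time": time; "joint_pos": joint angles; "qd": joint speeds; "tau": joint torques, N m; "tcp_pos": TCP position; "tcp_rot": TCP orientation; "force": force on the tool from outside, world axes, zero at the start; "moment": the same for the moment, N m; "gripper_width": finger opening in mm.
Only numpy, scipy, OpenCV 4.12 (cv2) and the standard library are available. Lean on these libraries where they do the work, as an engineer would, in place of code of your own. Each camera call takes 0.05 s, during which the arm holds its last target.

## Working session

There is one attempt and no reset: what is moved stays moved. The work goes in short steps, Python scripts to look and compute and a tool call to move; the robot and the scene stay as the last step left them, time stands still between calls to the robot, and variables do not carry over. Pictures are saved under pics/ and viewed, and the job is handed in when it is done.

Besides the shell and the picture viewer there is one more tool, called after "Request:" in YAML: its name, and indented under it one key for each argument. servo_tool: Moves the arm, as the interface text tells. Its arguments: {"type":"object","properties":{"series":{"type":"array","items":{"type":"array"}},"force":{"type":"number"}},"required":["series"]}

```bash
mkdir -p pics; ls; python3 - <<'E'
from workcell import env, viewer
import cv2
for n in ["side","top"]:
    im=viewer.snapshot(n); cv2.imwrite(f"pics/a_{n}.png",im[:,:,::-1])
    print(n,viewer.camera_params(n))
print(env.get_obs())
E
```

```text
pics
side {'vertical_fov': 57.182106236487215, 'cx': 322.39455248648784, 'cy': 236.8538569331926, 'xyz': array([ 182.90298735, -721.71482741,  807.38288682]), 'rotation': array([[ 0.90483821, -0.29789676,  0.30417978],
       [-0.42575034, -0.63664441,  0.64297787],
       [ 0.00211333, -0.71129559, -0.70288983]])}
top {'vertical_fov': 45.51291609695879, 'cx': 324.90337463493023, 'cy': 239.48975294034494, 'xyz': array([ 390.34573681,  -49.84837216, 1408.92792241]), 'rotation': array([[-0.01391995, -0.99453692,  0.10345317],
       [-0.999769  ,  0.01553789,  0.01484987],
       [-0.01637619, -0.10322256, -0.99452346]])}
{'time': 0.1, 'joint_pos': array([ 1.14271687e+00,  2.91224246e-01, -1.54041948e-01,  1.12667196e+00,
        3.29351063e-06,  1.43145193e+00]), 'qd': array([ 0.00178073, -0.00091007,  0.00084739, -0.00031123,  0.0007745 ,
       -0.00032117]), 'tau': array([ 1.48234481e-03, -5.37979531e+01,  3.31917107e+01,  9.41726292e-03,
       -1.19232900e-04,  2.45448479e-05]), 'tcp_pos': array([149.34827916, 502.91646265, 230.79288372]), 'tcp_rot': array([[ 9.58604781e-01, -4.76997604e-04,  2.84739611e-01],
       [-2.84739965e-01, -1.03742912e-03,  9.58604233e-01],
       [-1.61854757e-04, -9.99999348e-01, -1.13030480e-03]]), 'force': array([ 0.0110009 , -0.16395009, -1.10044589]), 'moment': array([-0.01567082,  0.03313281, -0.01761899]), 'gripper_width': 85.59895920009666}
```

View pics/a_side.png

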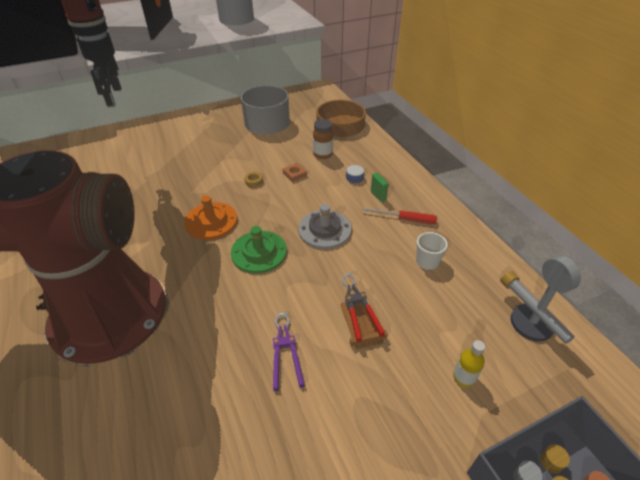

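View pics/a_top.png

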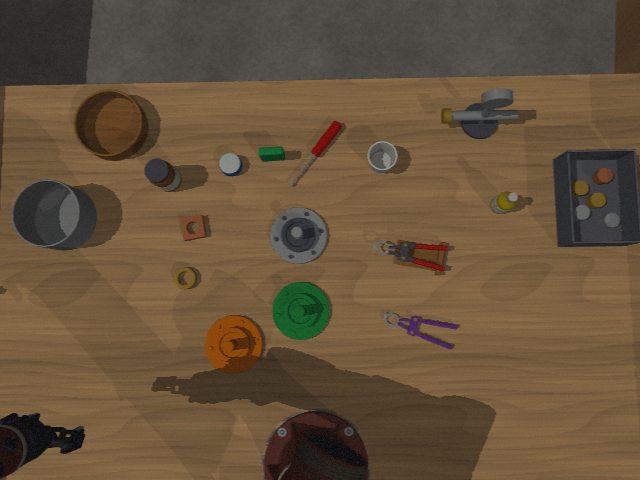

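Top view candidates. Collar: round brass ring at (186,278), with the square copper spacer at (193,226) not wanted. End plate: steel (299,235), with green (301,310) and orange (235,344) not meant. Pliers: red (420,252), with purple (422,326) not meant.

```bash
cat > h.py <<'E'
import numpy as np, cv2
from workcell import env, viewer
def cam(n):
    c=viewer.camera_params(n); f=240/np.tan(np.radians(c['vertical_fov']/2))
    return np.array(c['xyz']),np.array(c['rotation']),f,c['cx'],c['cy']
def proj(n,P):
    t,R,f,cx,cy=cam(n); q=(np.atleast_2d(P)-t)@R
    return np.c_[cx+f*q[:,0]/q[:,2],cy+f*q[:,1]/q[:,2]]
def back(n,uv,z):
    t,R,f,cx,cy=cam(n); uv=np.atleast_2d(uv).astype(float)
    d=np.c_[(uv[:,0]-cx)/f,(uv[:,1]-cy)/f,np.ones(len(uv))]@R.T
    return t+d*((z-t[2])/d[:,2])[:,None]
E
python3 - <<'E'
from h import *
ims={n:viewer.snapshot(n) for n in ["side","top"]}
for n in ims:
    for q in ["collar","end_plate","pliers","stand","snap_ring","square_spacer","cup","oil_bottle"]:
        for i,r in enumerate(viewer.silhouettes(n,q)[:4]):
            m=r["pixels"]; ys,xs=np.nonzero(m)
            print(n,q,round(r["p"],2),r["extent"],m.sum(),(xs.mean().round(1),ys.mean().round(1)), back(n,(xs.mean(),ys.mean()),9)[0].round(0))
            np.save(f"pics/m_{n}_{q}_{i}.npy",m)
t=ims["top"];
def crop(im,x0,y0,x1,y1,s,f): cv2.imwrite(f,cv2.resize(im[y0:y1,x0:x1,::-1],None,fx=s,fy=s,interpolation=cv2.INTER_CUBIC))
crop(t,160,190,460,300,2.6,"pics/b_top.png")
crop(ims["side"],220,140,460,360,2.6,"pics/b_side.png")
E
```

```text
side collar 0.67 [244.9, 175.2, 263.5, 187.0] 221 (np.float64(253.2), np.float64(178.6)) [447. 319.   9.]
side collar 0.4 [456.0, 338.9, 486.2, 382.7] 962 (np.float64(469.8), np.float64(363.9)) [ 641. -443.    9.]
side end_plate 0.93 [296.8, 201.1, 350.0, 248.8] 1730 (np.float64(324.4), np.float64(227.9)) [548.  37.   9.]
side end_plate 0.86 [181.6, 197.4, 235.2, 239.0] 1640 (np.float64(209.9), np.float64(219.3)) [283. 198.   9.]
side end_plate 0.81 [231.8, 226.0, 286.9, 274.5] 1937 (np.float64(258.6), np.float64(250.5)) [363.  32.   9.]
side pliers 0.94 [344.7, 271.0, 384.6, 341.7] 795 (np.float64(359.3), np.float64(307.2)) [ 508. -227.    9.]
side pliers 0.55 [270.3, 312.6, 304.2, 389.1] 823 (np.float64(285.1), np.float64(352.9)) [ 317. -263.    9.]
side stand 0.64 [339.6, 303.3, 386.4, 349.9] 1023 (np.float64(361.7), np.float64(327.0)) [ 488. -275.    9.]
side snap_ring 0.96 [269.8, 313.9, 303.5, 391.4] 894 (np.float64(284.4), np.float64(352.1)) [ 316. -261.    9.]
side snap_ring 0.77 [346.7, 271.2, 385.7, 342.7] 970 (np.float64(360.0), np.float64(307.3)) [ 509. -228.    9.]
side 
[... 1145 characters left out ...]
8), np.float64(252.5)) [ 501. -239.    9.]
top stand 0.57 [395.1, 242.2, 445.6, 273.5] 649 (np.float64(421.3), np.float64(257.5)) [ 488. -264.    9.]
top snap_ring 0.95 [373.7, 243.2, 446.6, 269.4] 675 (np.float64(412.9), np.float64(253.0)) [ 499. -244.    9.]
top snap_ring 0.65 [380.9, 315.0, 453.5, 348.6] 461 (np.float64(424.3), np.float64(327.2)) [ 319. -266.    9.]
top square_spacer 0.96 [177.7, 217.2, 205.8, 240.3] 405 (np.float64(192.8), np.float64(227.5)) [571. 298.   9.]
top cup 0.61 [366.3, 143.7, 398.2, 171.1] 695 (np.float64(381.6), np.float64(156.3)) [ 742. -173.    9.]
top oil_bottle 0.74 [488.8, 193.2, 514.9, 212.9] 417 (np.float64(502.9), np.float64(201.5)) [ 623. -469.    9.]
```

View pics/b_top.png

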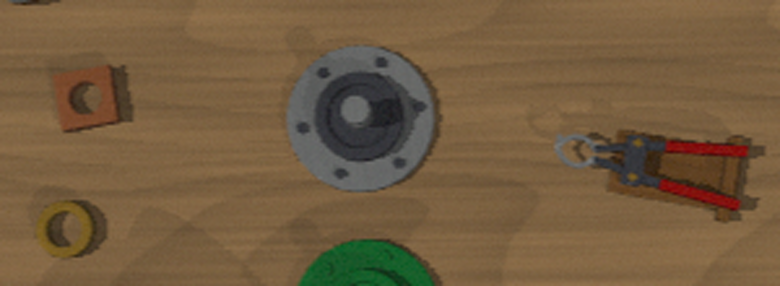

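View pics/b_side.png

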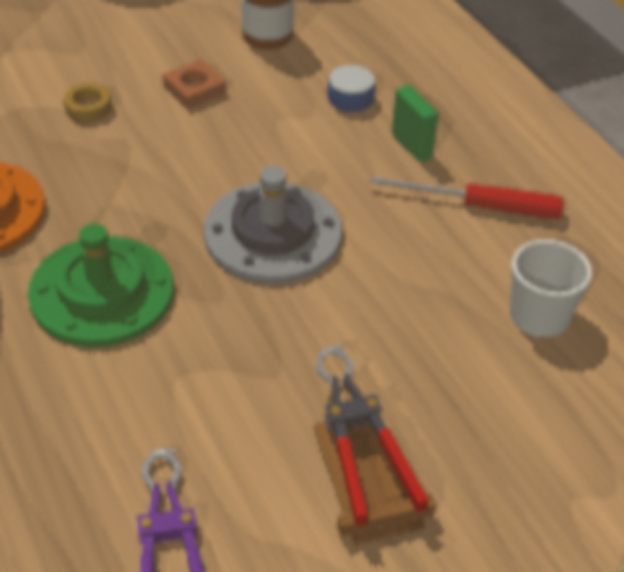

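Crops confirm the choice: brass round collar, steel plate with grey stub and dark boss, red-handled pliers on the wooden stand. Now model fits against colour masks.

```bash
cat > fit.py <<'E'
from h import *
from scipy.optimize import minimize
S=6
def cyl(x,y,r,z0,z1):
    a=np.linspace(0,2*np.pi,60)[:-1]
    return np.vstack([np.c_[x+r*np.cos(a),y+r*np.sin(a),0*a+z] for z in (z0,z1)])
def render(n,parts,box):
    x0,y0,x1,y1=box; m=np.zeros(((y1-y0)*S,(x1-x0)*S),np.uint8)
    for P in parts:
        h=cv2.convexHull((((proj(n,P)+.5-[x0,y0])*S-.5)*16).round().astype(np.int32))
        cv2.fillConvexPoly(m,h,1,shift=4)
    return m>0
def up(im,box):
    x0,y0,x1,y1=box
    return cv2.resize(im[y0:y1,x0:x1],None,fx=S,fy=S,interpolation=cv2.INTER_CUBIC)
def big(m,fill=True):
    k,l,st,_=cv2.connectedComponentsWithStats(m.astype(np.uint8)); 
    return l==1+st[1:,4].argmax()
def fit(model,targets,p0,steps):
    def cost(p):
        c=0
        for n,(box,m) in targets.items():
            r=render(n,model(p),box); c+=1-(r&m).sum()/(r|m).sum()
        return c
    best=None
    for s in (1,.3):
        p0=np.array(p0 if best is None else best.x,float)
        sim=np.vstack([p0]+[p0+s*np.array(steps)*np.eye(len(p0))[i] for i in range(len(p0))])
        best=minimize(cost,p0,method="Nelder-Mead",options=dict(initial_simplex=sim,xatol=.02,fatol=1e-5,maxiter=200))
    return best.x.round(2),round(best.fun,3)
def collar_model(p): return [cyl(p[0],p[1],27,0,18)]
def plate_model(p): return [cyl(p[0],p[1],70,0,12),cyl(p[0],p[1],42,0,30),cyl(p[0],p[1],13,0,82)]
def T(p,P):
    c,s=np.cos(p[2]),np.sin(p[2]); P=np.array(P,float)
    return np.c_[p[0]+c*P[:,0]-s*P[:,1],p[1]+s*P[:,0]+c*P[:,1],P[:,2]]
def handles(p,a=.1,zc=32):
    out=[]
    for sg in (1,-1):
        P=[]
        for x in(-47,29):
            for y in (10,20):
                dx,dy=x-55,y-16; X=55+dx*np.cos(a)+dy*np.sin(a); Y=16-dx*np.sin(a)+dy*np.cos(a)
                for z in(zc-8,zc+8): P.append((X,sg*Y,z))
        out.append(T(p,P))
    return out
E
cat > m.py <<'E'
from fit import *
ims={n:viewer.snapshot(n) for n in ["side","top"]}
def hsv(im): return cv2.cvtColor(im,cv2.COLOR_RGB2HSV).astype(int)
boxes={"collar":{"side":(238,168,270,194),"top":(166,260,206,294)},
"plate":{"side":(290,195,362,255),"top":(262,200,336,270)},
"pl":{"side":(335,265,395,355),"top":(366,236,460,280)}}
tg={}
for k,b in boxes.items():
    tg[k]={}
    for n,bx in b.items():
        u=up(ims[n],bx); h=hsv(u)
        if k=="plate": m=h[...,1]<65
        elif k=="pl": m=((h[...,0]<5)|(h[...,0]>172))&(h[...,1]>150)&(h[...,2]>60)
        else: m=(h[...,0]>18)&(h[...,1]>110)&(h[...,0]<34)
        if k!="pl":
            m=big(m); cs,_=cv2.findContours(m.astype(np.uint8),cv2.RETR_EXTERNAL,cv2.CHAIN_APPROX_NONE)
            m=np.zeros(m.shape,np.uint8); cv2.drawContours(m,cs,-1,1,-1); m=m>0
        tg[k][n]=(bx,m)
        v=u.copy(); 
        cs,_=cv2.findContours(m.astype(np.uint8),cv2.RETR_EXTERNAL,cv2.CHAIN_APPROX_NONE); cv2.drawContours(v,cs,-1,(255,255,0),1)
        cv2.imwrite(f"pics/c_{k}_{n}.png",v[:,:,::-1])
for k,mod,p0,st in (("collar",collar_model,[447,318],[4,4]),("plate",plate_model,[547,38],[4,4]),("pl",handles,[490,-260,1.7],[5,5,.08])):
    for tt in ({"side":tg[k]["side"]},{"top":tg[k]["top"]},tg[k]): print(k,list(tt),fit(mod,tt,p0,st))
E
python3 m.py; python3 - <<'E'
import cv2,numpy as np
c=np.zeros((600,800,3),np.uint8);x=y=0;hh=0
for k in ["collar","plate","pl"]:
  for n in ["side","top"]:
    v=cv2.imread(f"pics/c_{k}_{n}.png"); v=cv2.resize(v,None,fx=.6,fy=.6)
    if x+v.shape[1]>800: x=0;y+=hh;hh=0
    v=v[:600-y]; c[y:y+v.shape[0],x:x+v.shape[1]]=v; x+=v.shape[1]; hh=max(hh,v.shape[0])
cv2.imwrite("pics/c_all.png",c)
E
```

```text
collar ['side'] (array([449.44, 322.47]), np.float64(0.295))
collar ['top'] (array([447.18, 315.15]), np.float64(0.069))
collar ['side', 'top'] (array([447.05, 315.49]), np.float64(0.37))
plate ['side'] (array([549.11,  39.46]), np.float64(0.041))
plate ['top'] (array([548.01,  36.58]), np.float64(0.013))
plate ['side', 'top'] (array([548.31,  36.76]), np.float64(0.059))
pl ['side'] (array([ 493.3 , -268.99,    1.35]), np.float64(0.334))
pl ['top'] (array([ 492.33, -271.77,    1.39]), np.float64(0.168))Traceback (most recent call last):
  File "m.py", line 23, in <module>
    for tt in ({"side":tg[k]["side"]},{"top":tg[k]["top"]},tg[k]): print(k,list(tt),fit(mod,tt,p0,st))
                                                                                    ~~~^^^^^^^^^^^^^^
  File "fit.py", line 29, in fit
    best=minimize(cost,p0,method="Nelder-Mead",options=dict(initial_simplex=sim,xatol=.02,fatol=1e-5,maxiter=200))
    res = _minimize_neldermead(fun, x0, args, callback, bounds=bounds,
                               **options)
    fxcc = func(xcc)
    fx = function(np.copy(x), *(wrapper_args + args))
  File "fit.py", line 23, in cost
    r=render(n,model(p),box); c+=1-(r&m).sum()/(r|m).sum()
  File "fit.py", line 10, in render
    h=cv2.convexHull((((proj(n,P)+.5-[x0,y0])*S-.5)*16).round().astype(np.int32))
                        ~~~~^^^^^
  File "h.py", line 7, in proj
    t,R,f,cx,cy=cam(n); q=(np.atleast_2d(P)-t)@R
                ~~~^^^
  File "h.py", line 4, in cam
    c=viewer.camera_params(n); f=240/np.tan(np.radians(c['vertical_fov']/2))
ValueError: time passes only in moves, steps and waits
```

View pics/c_all.png

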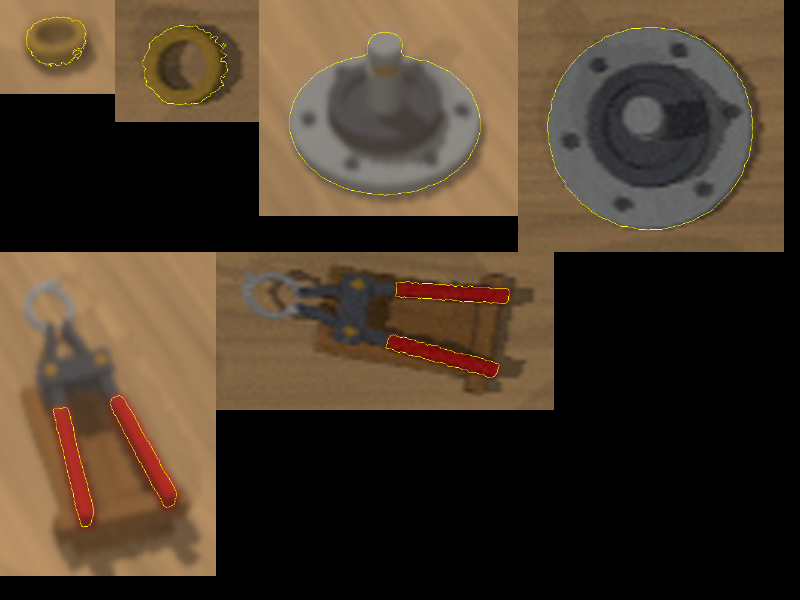

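```bash
python3 - <<'E'
from workcell import viewer
import pickle
pickle.dump({n:viewer.camera_params(n) for n in("side","top")},open("cams.pkl","wb"))
E
python3 - <<'E'
s=open('h.py').read()
s=s.replace("def cam(n):\n    c=viewer.camera_params(n)","import pickle\nCAM=pickle.load(open('cams.pkl','rb'))\ndef cam(n):\n    c=CAM[n]")
open('h.py','w').write(s)
s=open('m.py').read()
s=s.replace("m=(h[...,0]>18)&(h[...,1]>110)&(h[...,0]<34)","m=(h[...,0]>(18 if n=='top' else 17.5))&(h[...,1]>(110 if n=='top' else 128))&(h[...,0]<34)")
s=s.replace("[490,-260,1.7]","[490,-270,1.38]")
s=s.replace('ims={n:viewer.snapshot(n) for n in ["side","top"]}','ims={n:cv2.imread(f"pics/a_{n}.png")[:,:,::-1] for n in ["side","top"]}')
open('m.py','w').write(s)
E
python3 m.py
python3 - <<'E'
import cv2,numpy as np
im=cv2.imread('pics/a_side.png')[160:200,230:280]
h=cv2.cvtColor(im,cv2.COLOR_BGR2HSV)
for r in (12,16,20,24,28,32): print(160+r,[tuple(map(int,h[r,c])) for c in range(8,40,3)])
E
```

```text
collar ['side'] (array([446.51, 319.26]), np.float64(0.117))
collar ['top'] (array([447.11, 315.55]), np.float64(0.072))
collar ['side', 'top'] (array([446.96, 316.33]), np.float64(0.196))
plate ['side'] (array([549.17,  39.53]), np.float64(0.041))
plate ['top'] (array([547.93,  36.44]), np.float64(0.014))
plate ['side', 'top'] (array([548.29,  36.76]), np.float64(0.059))
pl ['side'] (array([ 493.4 , -269.06,    1.35]), np.float64(0.335))
pl ['top'] (array([ 492.72, -271.39,    1.39]), np.float64(0.168))
pl ['side', 'top'] (array([ 492.57, -271.72,    1.38]), np.float64(0.522))
172 [(16, 116, 176), (16, 117, 179), (16, 115, 175), (16, 122, 165), (18, 135, 160), (18, 144, 154), (18, 142, 156), (17, 127, 159), (16, 115, 159), (16, 116, 169), (16, 117, 166)]
176 [(16, 117, 179), (16, 117, 177), (17, 127, 171), (19, 157, 141), (19, 141, 96), (18, 146, 105), (19, 145, 107), (19, 155, 145), (18, 134, 137), (15, 114, 156), (16, 116, 172)]
180 [(16, 117, 174), (16, 117, 178), (17, 127, 151), (20, 157, 149), (19, 148, 134), (18, 141, 134), (19, 149, 142), (19, 155, 130), (17, 129, 99), (16, 116, 154), (16, 116, 172)]
184 [(16, 116, 160), (16, 115, 166), (16, 116, 161), (18, 135, 102), (19, 148, 105), (19, 147, 106), (19, 143, 100), (18, 135, 96), (16, 116, 110), (16, 116, 160), (16, 114, 161)]
188 [(16, 117, 159), (16, 116, 163), (16, 117, 168), (16, 117, 166), (15, 115, 137), (16, 113, 117), (16, 114, 125), (16, 117, 153), (16, 115, 166), (16, 115, 169), (16, 115, 166)]
192 [(16, 116, 161), (16, 116, 161), (16, 117, 164), (16, 117, 168), (16, 118, 167), (16, 116, 167), (16, 116, 171), (16, 117, 172), (16, 117, 172), (16, 116, 171), (16, 117, 170)]
```

View pics/c_collar_side.png

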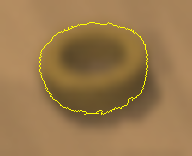

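```bash
cat > ov.py <<'E'
from fit import *
def ringpts(p,r=19,zc=32,off=110):
    a=np.linspace(0,2*np.pi,60); return T(p,np.c_[off+r*np.cos(a),r*np.sin(a),0*a+zc])
def ov(n,im,p,box,s,f,a=.1):
    v=cv2.resize(im[box[1]:box[3],box[0]:box[2]],None,fx=s,fy=s,interpolation=cv2.INTER_CUBIC)[:,:,::-1].copy()
    tr=lambda P:(((proj(n,P)+.5-[box[0],box[1]])*s-.5)*16).round().astype(np.int32)
    for P in handles(p,a): cv2.polylines(v,[cv2.convexHull(tr(P))],True,(255,255,0),1,shift=4)
    cv2.polylines(v,[tr(ringpts(p))],True,(0,255,0),1,shift=4)
    cv2.imwrite(f,v)
E
python3 - <<'E'
from ov import *
p=[493,-270.3,1.385]
for n,b in (("side",(335,265,395,355)),("top",(366,236,460,280))):
    ov(n,cv2.imread(f"pics/a_{n}.png")[:,:,::-1],p,b,6,f"pics/d_{n}.png")
E
```

```text
(no output)
```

View pics/d_side.png

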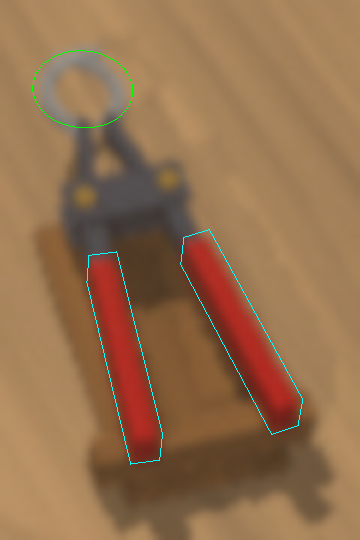

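View pics/d_top.png

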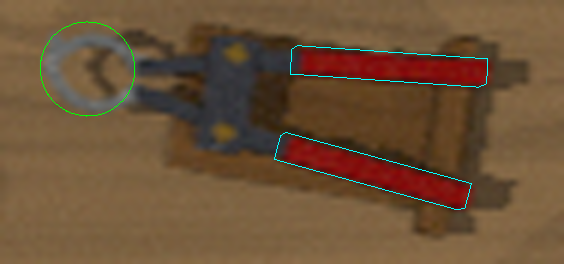

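Request:
servo_tool:
  series:
    - [[0.042, 0.012, -0.0115], 0, 0.085]
    - [[0.042, 0.012, -0.0115], 0, 0.085]
    - [[0.042, 0.012, -0.0115], 0, 0.085]
    - [[0.042, 0.012, -0.0115], 0, 0.085]
    - [[0.042, 0.012, -0.0115], 0, 0.085]
    - [[0.042, 0.012, -0.0115], 0, 0.085]
    - [[0.042, 0.012, -0.0115], 0, 0.085]
    - [[0.042, 0.012, -0.0115], 0, 0.085]
    - [[0, 0, 0], 0, 0.085]
    - [[0, 0, 0], 0, 0.085]
  force: 30

```text
time: 2.1
tcp_pos: [457.5, 315.1, 132.2]
tcp_rot: [[0.96, 0.003, 0.281], [-0.281, 0.005, 0.96], [0.001, -1.0, 0.006]]
force: [-0.4, 0.3, 0.8]
gripper_width: 85.0
```

Request:
servo_tool:
  series:
    - [[-0.011, 0.03, -0.0005], 0, 0.085]
    - [[0, 0.04, 0], 0, 0.085]
    - [[0, 0.036, 0], 0, 0.085]
    - [[0, 0, 0], 0, 0.085]
    - [[0, 0, 0], 0, 0.085]

```text
time: 2.6
tcp_pos: [445.7, 322.5, 27.0]
tcp_rot: [[0.961, 0.007, 0.277], [-0.277, 0.009, 0.961], [0.004, -1.0, 0.01]]
force: [0.3, 0.0, 0.4]
gripper_width: 84.9
```

```bash
cat > look.py <<'E'
import sys
from h import *
tag=sys.argv[1]; o=env.get_obs(); print(o["time"],o["tcp_pos"].round(1),o["tcp_rot"].round(3).tolist(),o["force"].round(1),o["gripper_width"].round(1))
u={}
for n in sys.argv[3:]:
    im=viewer.snapshot(n); cv2.imwrite(f"pics/{tag}_{n}.png",im[:,:,::-1])
    b=np.array(eval(sys.argv[2])); c=proj(n,b)[0]; w=40
    x,y=int(min(max(c[0],60),580)),int(min(max(c[1],45),435)); print(n,x-60,y-45)
    cv2.imwrite(f"pics/{tag}_{n}_c.png",cv2.resize(im[y-45:y+45,x-60:x+60,::-1],None,fx=6,fy=6,interpolation=cv2.INTER_CUBIC))
E
python3 look.py e "[447,317,15]" side top
```

```text
Traceback (most recent call last):
  File "look.py", line 3, in <module>
    tag=sys.argv[1]; o=env.get_obs(); print(o["time"],o["tcp_pos"].round(1),o["tcp_rot"].round(3).tolist(),o["force"].round(1),o["gripper_width"].round(1))
                                                                                                                               ^^^^^^^^^^^^^^^^^^^^^^^^
AttributeError: 'float' object has no attribute 'round'
```

Request:
servo_tool:
  series:
    - [[0, 0, 0], 0, 0.085]

```text
time: 2.7
tcp_pos: [445.7, 323.2, 28.5]
tcp_rot: [[0.961, 0.008, 0.276], [-0.276, 0.009, 0.961], [0.005, -1.0, 0.011]]
force: [0.5, -0.2, 0.4]
gripper_width: 85.1
```

```bash
sed -i 's/o\["gripper_width"\].round(1)/round(o["gripper_width"],1)/' look.py; python3 look.py e "[447,317,15]" side top
```

```text
2.7 [445.7 323.2  28.5] [[0.961, 0.008, 0.276], [-0.276, 0.009, 0.961], [0.005, -1.0, 0.011]] [ 0.5 -0.2  0.4] 85.1
side 193 132
top 123 232
```

View pics/e_side_c.png

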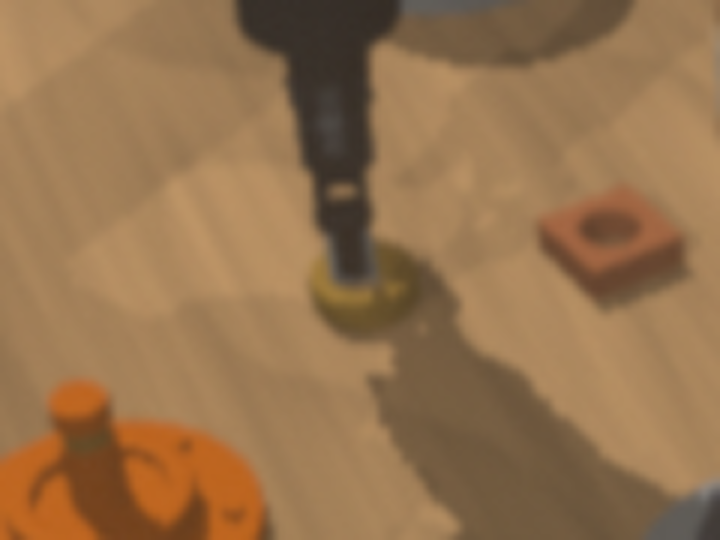

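View pics/e_top_c.png

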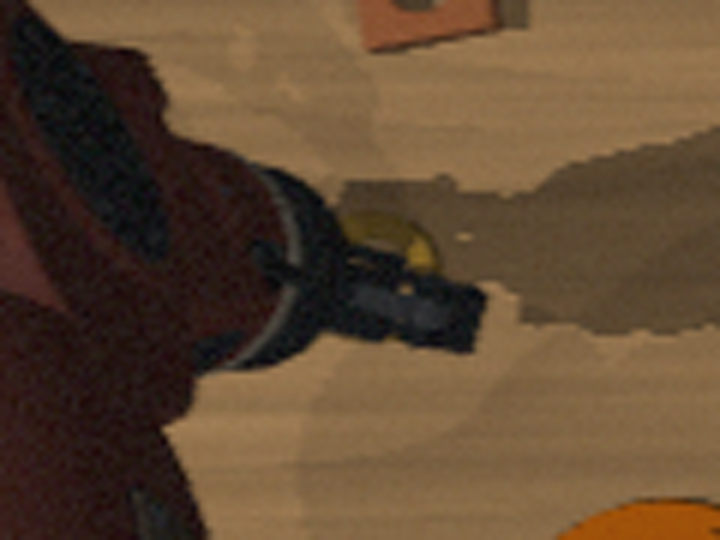

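Request:
servo_tool:
  series:
    - [[0.003, 0, -0.005], 0, 0.085]

```text
time: 2.9
tcp_pos: [448.8, 318.4, 30.1]
tcp_rot: [[0.961, 0.011, 0.276], [-0.276, 0.011, 0.961], [0.008, -1.0, 0.014]]
force: [-0.2, 0.7, -0.4]
gripper_width: 85.0
```

Request:
servo_tool:
  series:
    - [[0, 0, 0], 0, 0.085]

```text
time: 3.0
tcp_pos: [449.6, 318.2, 31.1]
tcp_rot: [[0.961, 0.013, 0.276], [-0.276, 0.012, 0.961], [0.009, -1.0, 0.015]]
force: [-0.4, 1.1, -1.5]
gripper_width: 85.3
```

Request:
servo_tool:
  series:
    - [[0, 0, 0], 0, 0.085]

```text
time: 3.1
tcp_pos: [450.1, 318.1, 31.7]
tcp_rot: [[0.961, 0.014, 0.276], [-0.277, 0.012, 0.961], [0.01, -1.0, 0.015]]
force: [-0.5, 0.4, -0.7]
gripper_width: 85.0
```

Request:
servo_tool:
  series:
    - [[0, 0, 0], 0, 0.085]
    - [[0, 0, 0], 0, 0.085]
    - [[0, 0, 0], 0, 0.085]

```text
time: 3.4
tcp_pos: [450.5, 318.0, 32.2]
tcp_rot: [[0.961, 0.014, 0.277], [-0.277, 0.012, 0.961], [0.01, -1.0, 0.016]]
force: [0.1, -0.8, 0.0]
gripper_width: 84.7
```

```bash
python3 -c "
from h import *
o=env.get_obs(); print(o['time'],o['tcp_pos'].round(2),o['tcp_rot'].round(4).tolist(),o['joint_pos'].round(4),o['qd'].round(4))"
```

```text
3.4 [450.51 318.04  32.24] [[0.9608, 0.0143, 0.277], [-0.2772, 0.0124, 0.9607], [0.0103, -0.9998, 0.0159]] [ 0.4795  0.5176 -0.3844  0.6504  0.0044  0.7603] [-0.001  -0.0013  0.0001  0.0023  0.0002 -0.    ]
```

Request:
servo_tool:
  series:
    - [[0, -0.05, 0], 0, 0.085]
    - [[0, -0.02, 0], 0, 0.085]
    - [[0, 0, 0], 0, 0.085]
    - [[0, 0, 0], 0, 0.085]
    - [[0, 0, 0], 0, 0.085]

```text
time: 3.9
tcp_pos: [448.2, 316.6, 101.9]
tcp_rot: [[0.961, 0.011, 0.277], [-0.277, 0.011, 0.961], [0.007, -1.0, 0.013]]
force: [-1.1, 0.2, 1.2]
gripper_width: 85.6
```

Request:
servo_tool:
  series:
    - [[0, 0.01, 0], 0, 0.085]
    - [[0, 0.01, 0], 0, 0.085]
    - [[0, 0.01, 0], 0, 0.085]
    - [[0, 0.01, 0], 0, 0.085]
    - [[0, 0.01, 0], 0, 0.085]
    - [[0, 0, 0], 0, 0.085]
    - [[0, 0, 0], 0, 0.085]
    - [[0, 0, 0], 0, 0.085]

```text
time: 4.7
tcp_pos: [445.6, 315.5, 42.4]
tcp_rot: [[0.961, 0.003, 0.277], [-0.277, 0.007, 0.961], [0.001, -1.0, 0.007]]
force: [0.5, 1.4, -0.0]
gripper_width: 85.2
```

Request:
servo_tool:
  series:
    - [[0.001, 0.01, 0.002], 0, 0.085]
    - [[0, 0.01, 0], 0, 0.085]
    - [[0, 0.008, 0], 0, 0.085]
    - [[0, 0.003, 0], 0, 0.085]
    - [[0, 0, 0], 0, 0.085]
    - [[0, 0, 0], 0, 0.085]

```text
time: 5.3
tcp_pos: [447.9, 317.8, 9.3]
tcp_rot: [[0.961, 0.005, 0.277], [-0.277, 0.007, 0.961], [0.002, -1.0, 0.008]]
force: [0.0, -0.8, 0.2]
gripper_width: 85.0
```

Request:
servo_tool:
  series:
    - [[0, 0.004, 0], 0, 0.085]
    - [[0, 0.002, 0], 0, 0.07]
    - [[0, 0, 0], 0, 0.06]
    - [[0, 0, 0], 0, 0.052]
    - [[0, 0, 0], 0, 0.052]
    - [[0, 0, 0], 0, 0.052]
    - [[0, 0, 0], 0, 0.052]
  force: 20

```text
time: 6.0
tcp_pos: [448.2, 317.7, 3.8]
tcp_rot: [[0.961, 0.005, 0.277], [-0.277, 0.007, 0.961], [0.003, -1.0, 0.009]]
force: [0.3, -0.6, -1.1]
gripper_width: 53.8
```

```bash
python3 look.py f "[447,317,15]" side top
```

```text
6.0 [448.2 317.7   3.8] [[0.961, 0.005, 0.277], [-0.277, 0.007, 0.961], [0.003, -1.0, 0.009]] [ 0.3 -0.6 -1.1] 53.8
side 193 132
top 123 232
```

View pics/f_side_c.png

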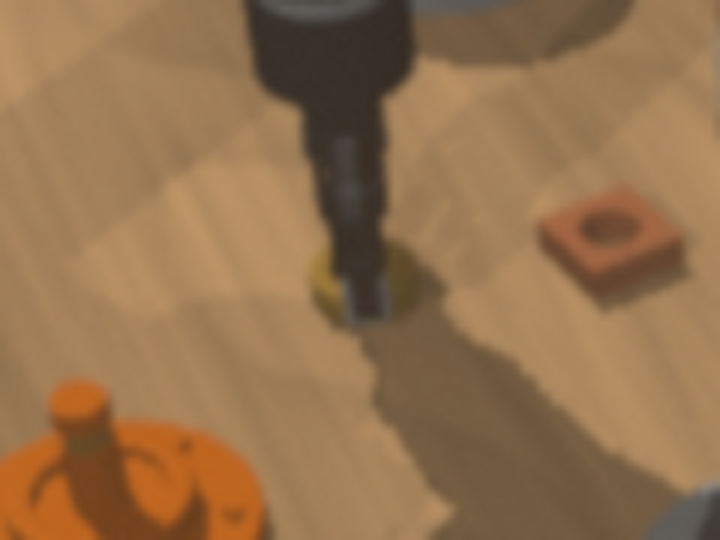

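Request:
servo_tool:
  series:
    - [[0, 0, 0], 0, 0.085]
    - [[0, 0, 0], 0, 0.085]
    - [[0, 0, 0], 0, 0.085]
    - [[0, 0, 0], 0, 0.085]
    - [[0, -0.005, 0], 8.4, 0.085]
    - [[0, 0, 0], 8.4, 0.085]
    - [[0, 0, 0], 8.4, 0.085]
    - [[0, 0, 0], 8.4, 0.085]
    - [[0, 0, 0], 8.4, 0.085]
    - [[0, 0, 0], 8.4, 0.085]
    - [[0, 0, 0], 8.4, 0.085]
    - [[0, 0, 0], 8.4, 0.085]
    - [[0, 0, 0], 8.4, 0.085]
    - [[0, 0, 0], 0, 0.085]
    - [[0, 0, 0], 0, 0.085]

```text
time: 7.6
tcp_pos: [449.0, 318.3, 9.6]
tcp_rot: [[-0.058, 0.007, 0.998], [-0.998, 0.009, -0.059], [-0.009, -1.0, 0.006]]
force: [-0.1, -1.2, 0.0]
gripper_width: 84.7
```

Request:
servo_tool:
  series:
    - [[0, 0.004, 0], 0, 0.085]
    - [[0, 0.002, 0], 0, 0.07]
    - [[0, 0, 0], 0, 0.06]
    - [[0, 0, 0], 0, 0.05]
    - [[0, 0, 0], 0, 0.05]
    - [[0, 0, 0], 0, 0.05]
    - [[0, 0, 0], 0, 0.05]
  force: 40

```text
time: 8.3
tcp_pos: [448.9, 318.4, 3.6]
tcp_rot: [[-0.049, 0.007, 0.999], [-0.999, 0.009, -0.049], [-0.009, -1.0, 0.006]]
force: [-0.7, 0.0, 0.6]
gripper_width: 52.7
```

```bash
python3 look.py g "[447,317,15]" side
```

```text
8.3 [448.9 318.4   3.6] [[-0.049, 0.007, 0.999], [-0.999, 0.009, -0.049], [-0.009, -1.0, 0.006]] [-0.7  0.   0.6] 52.7
side 193 132
```

View pics/g_side_c.png

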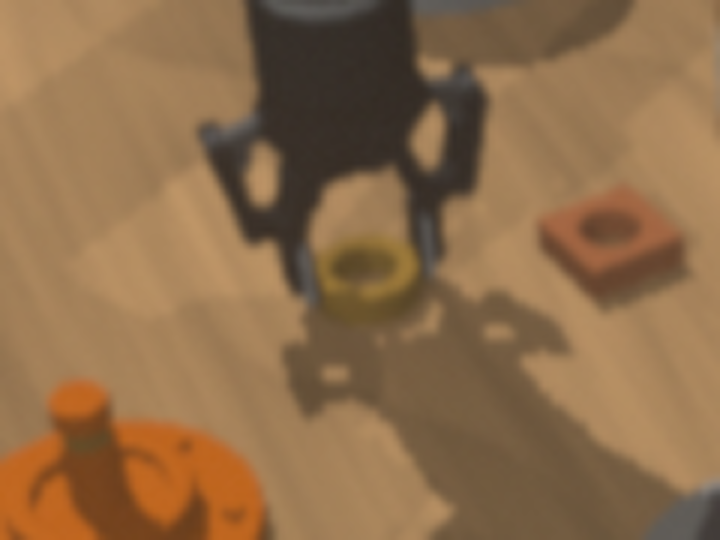

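Request:
servo_tool:
  series:
    - [[0, -0.01, 0], 0, 0.05]
    - [[0, -0.02, 0], 0, 0.05]
    - [[0, -0.02, 0], 0, 0.05]
    - [[0, -0.02, 0], 0, 0.05]
    - [[0, -0.02, 0], 0, 0.05]
    - [[0, -0.015, 0], 0, 0.05]
    - [[0, 0, 0], 0, 0.05]
    - [[0, 0, 0], 0, 0.05]

```text
time: 9.15
tcp_pos: [446.5, 316.6, 114.4]
tcp_rot: [[-0.048, 0.004, 0.999], [-0.999, 0.007, -0.048], [-0.007, -1.0, 0.004]]
force: [-0.5, -0.5, -3.4]
gripper_width: 52.7
```

Request:
servo_tool:
  series:
    - [[0.012, 0, 0.005], 0, 0.05]
    - [[0.025, 0, 0.0105], 0, 0.05]
    - [[0.025, 0, 0.0105], 0, 0.05]
    - [[0.025, 0, 0.0105], 0, 0.05]
    - [[0.025, 0, 0.0105], 0, 0.05]
    - [[0.025, 0, 0.0105], 0, 0.05]
    - [[0.025, 0, 0.0105], 0, 0.05]
    - [[0.025, 0, 0.0105], 0, 0.05]
    - [[0.025, 0, 0.0105], 0, 0.05]
    - [[0.02, 0, 0.009], 0, 0.05]
    - [[0.01, 0, 0.004], 0, 0.05]
    - [[0, 0, 0], 0, 0.05]
    - [[0, 0, 0], 0, 0.05]

```text
time: 10.45
tcp_pos: [532.5, 52.5, 101.2]
tcp_rot: [[-0.049, -0.014, 0.999], [-0.999, 0.003, -0.049], [-0.002, -1.0, -0.015]]
force: [-0.2, 0.5, -2.1]
gripper_width: 52.9
```

```bash
python3 look.py i "[548,38,70]" side top
```

```text
10.45 [532.5  52.5 101.2] [[-0.049, -0.014, 0.999], [-0.999, 0.003, -0.049], [-0.002, -1.0, -0.015]] [-0.2  0.5 -2.1] 52.9
side 264 165
top 236 187
```

View pics/i_side_c.png

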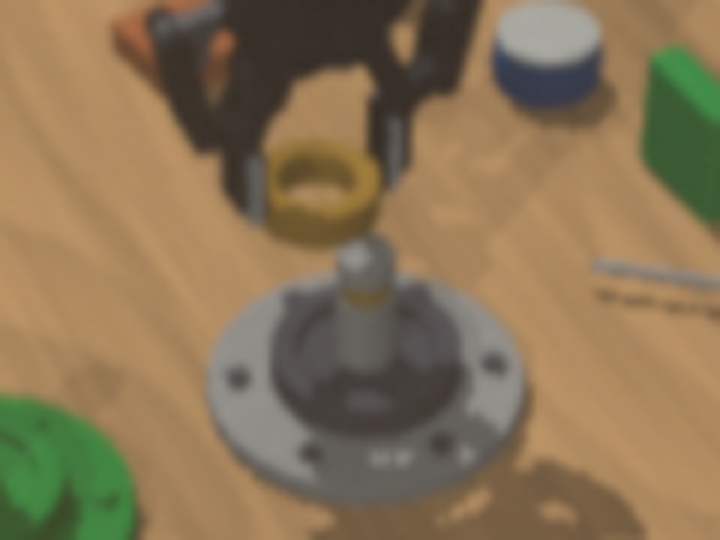

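View pics/i_top_c.png

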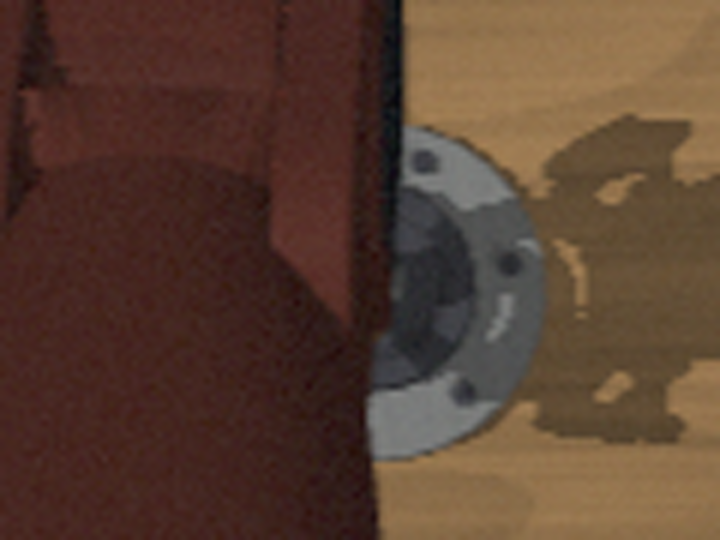

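```bash
cat > fc.py <<'E'
import sys
from fit import *
# fit collar in side image; zc = underside height
f=sys.argv[1]; z0=float(sys.argv[2]); p0=[float(sys.argv[3]),float(sys.argv[4])]
im=cv2.imread(f)[:,:,::-1]
c=proj("side",[[p0[0],p0[1],z0+9]])[0].astype(int); bx=(c[0]-22,c[1]-18,c[0]+22,c[1]+18)
u=up(im,bx); h=cv2.cvtColor(u,cv2.COLOR_RGB2HSV).astype(int)
m=(h[...,0]>17.5)&(h[...,1]>128)&(h[...,0]<34)&(h[...,2]>70)
m=big(m); m=cv2.morphologyEx(m.astype(np.uint8),cv2.MORPH_OPEN,np.ones((9,9)))
cs,_=cv2.findContours(m,cv2.RETR_EXTERNAL,cv2.CHAIN_APPROX_NONE); m=np.zeros(m.shape,np.uint8); cv2.drawContours(m,cs,-1,1,-1); m=m>0
r=fit(lambda p:[cyl(p[0],p[1],27,z0,z0+18)],{"side":(bx,m)},p0,[4,4]); print(r)
v=u[:,:,::-1].copy(); cv2.drawContours(v,cs,-1,(0,255,255),1)
rr=render("side",[cyl(r[0][0],r[0][1],27,z0,z0+18)],bx); cs,_=cv2.findContours(rr.astype(np.uint8),cv2.RETR_EXTERNAL,cv2.CHAIN_APPROX_NONE); cv2.drawContours(v,cs,-1,(0,255,0),1)
cv2.imwrite(f.replace(".png","_fc.png"),cv2.resize(v,None,fx=2,fy=2))
E
python3 fc.py pics/i_side.png 97.6 530 52
```

```text
(array([534.81,  57.35]), np.float64(0.209))
```

View pics/i_side_fc.png

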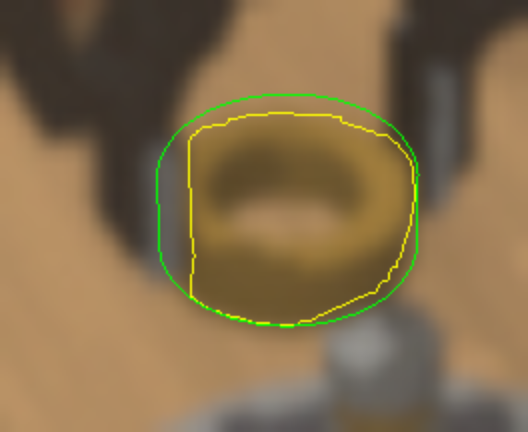

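```bash
python3 - <<'E'
from fit import *
for p in ((549.2,39.5),(550.5,38),(548,36.5)):
    q=proj("side",cyl(*p,13,82,82)); print(p,"top circ x",q[:,0].min().round(2),q[:,0].max().round(2),"y",q[:,1].min().round(2),q[:,1].max().round(2))
im=cv2.imread("pics/i_side.png")
for r in (207,210,213,216,219,222): print(r,im[r,314:338].sum(1)//3)
print([ (r,im[r,325].tolist()) for r in range(198,216)])
E
```

```text
(549.2, 39.5) top circ x 319.55 329.85 y 202.68 209.41
(550.5, 38) top circ x 320.27 330.58 y 202.89 209.62
(548, 36.5) top circ x 319.62 329.95 y 203.5 210.26
207 [127 125 123 122 124 125 127 135 141 141 134 118 101  96  97 104 121 131
 130 127 125 125 127 129]
210 [137 138 138 138 138 131 113 104 108 110 103  97  95  93  90  99 123 135
 134 133 131 128 125 125]
213 [115 117 112 104  99  94  92  87  88  89  90  89  85  81  80  84  89  90
  86  83  86 102 121 127]
216 [ 83  81  76  71  70  76  90  98  96  93  91  90  89  87  86  78  70  68
  71  76  80  84  90 100]
219 [70 70 77 81 83 86 92 95 98 98 97 94 92 89 85 81 78 77 79 79 78 79 83 85]
222 [76 83 84 84 85 86 91 96 98 99 97 94 92 90 85 80 79 83 84 85 85 82 81 84]
[(198, [53, 104, 132]), (199, [48, 88, 111]), (200, [44, 77, 97]), (201, [47, 77, 96]), (202, [51, 81, 100]), (203, [63, 86, 103]), (204, [75, 88, 98]), (205, [86, 94, 99]), (206, [102, 106, 110]), (207, [114, 119, 122]), (208, [112, 117, 120]), (209, [99, 104, 107]), (210, [93, 98, 102]), (211, [92, 97, 100]), (212, [87, 95, 101]), (213, [75, 91, 102]), (214, [58, 87, 105]), (215, [59, 88, 106])]
```

```bash
python3 - <<'E'
from fit import *
im=cv2.imread("pics/i_side.png"); h=cv2.cvtColor(im,cv2.COLOR_BGR2HSV)
for c in (315,318,321): print("col",c,[(r,*map(int,h[r,c])) for r in list(range(185,193))+list(range(202,211))])
for r in (193,196,200): print("row",r,[(c,*map(int,h[r,c])) for c in list(range(303,312))+list(range(323,332))])
for p in ((534.8,57.3),(532.5,51.7),(533,55)):
    q=proj("side",cyl(*p,27,97.6,115.6)); print(p,q.min(0).round(1),q.max(0).round(1))
E
```

```text
col 315 [(185, 16, 116, 171), (186, 16, 116, 170), (187, 16, 121, 166), (188, 18, 133, 155), (189, 19, 150, 143), (190, 19, 152, 126), (191, 19, 144, 108), (192, 19, 141, 98), (202, 19, 144, 110), (203, 19, 147, 109), (204, 19, 142, 108), (205, 18, 137, 115), (206, 17, 124, 138), (207, 16, 118, 162), (208, 16, 116, 172), (209, 16, 112, 173), (210, 15, 90, 168)]
col 318 [(185, 16, 115, 171), (186, 16, 116, 171), (187, 16, 119, 169), (188, 18, 133, 159), (189, 19, 151, 150), (190, 19, 153, 138), (191, 19, 150, 122), (192, 19, 146, 112), (202, 19, 147, 111), (203, 19, 143, 107), (204, 19, 144, 106), (205, 18, 137, 112), (206, 17, 120, 136), (207, 17, 115, 159), (208, 16, 113, 170), (209, 16, 104, 170), (210, 16, 67, 159)]
col 321 [(185, 16, 114, 168), (186, 16, 116, 169), (187, 16, 117, 168), (188, 17, 126, 164), (189, 18, 141, 159), (190, 19, 153, 153), (191, 19, 154, 144), (192, 19, 151, 125), (202, 18, 140, 104), (203, 19, 139, 101), (204, 19, 130, 102), (205, 17, 83, 111), (206, 17, 37, 130), (207, 18, 18, 140), (208, 23, 15, 137), (209, 20, 19, 122), (210, 20, 21, 108)]
row 193 [(3
[... 531 characters left out ...]
 19, 139, 117), (323, 19, 154, 147), (324, 19, 157, 156), (325, 19, 159, 154), (326, 19, 153, 140), (327, 18, 126, 109), (328, 16, 93, 107), (329, 15, 84, 125), (330, 16, 99, 147), (331, 16, 111, 161)]
row 200 [(303, 16, 107, 129), (304, 15, 79, 103), (305, 16, 35, 94), (306, 17, 24, 97), (307, 18, 32, 95), (308, 17, 96, 93), (309, 19, 142, 106), (310, 19, 148, 114), (311, 19, 146, 115), (323, 19, 147, 116), (324, 19, 146, 105), (325, 19, 139, 97), (326, 18, 126, 105), (327, 17, 119, 133), (328, 17, 115, 153), (329, 16, 114, 157), (330, 16, 116, 156), (331, 16, 115, 159)]
(534.8, 57.3) [305.6 186.4] [327.3 205.7]
(532.5, 51.7) [305.7 187.8] [327.5 207.3]
(533, 55) [305.3 187.1] [327.1 206.5]
```

Request:
servo_tool:
  series:
    - [[0.005, -0.001, 0.006], 0, 0.05]
    - [[0.005, -0.001, 0.006], 0, 0.05]
    - [[0.003, 0, 0.004], 0, 0.05]
    - [[0, 0, 0], 0, 0.05]
    - [[0, 0, 0], 0, 0.05]
    - [[0, 0, 0], 0, 0.05]

```text
time: 11.15
tcp_pos: [549.3, 40.4, 103.6]
tcp_rot: [[-0.044, -0.013, 0.999], [-0.999, 0.003, -0.044], [-0.002, -1.0, -0.014]]
force: [1.0, 0.7, -2.7]
gripper_width: 52.3
```

Request:
servo_tool:
  series:
    - [[0.0015, 0.008, 0], 0, 0.05]
    - [[0, 0.003, 0], 0, 0.05]
    - [[0, 0, 0], 0, 0.05]

```text
time: 11.45
tcp_pos: [548.5, 39.0, 91.4]
tcp_rot: [[-0.044, -0.014, 0.999], [-0.999, 0.003, -0.044], [-0.002, -1.0, -0.014]]
force: [0.0, 0.1, -1.4]
gripper_width: 52.6
```

```bash
python3 look.py j "[548,38,80]" side
```

```text
11.45 [548.5  39.   91.4] [[-0.044, -0.014, 0.999], [-0.999, 0.003, -0.044], [-0.002, -1.0, -0.014]] [ 0.   0.1 -1.4] 52.6
side 264 162
```

View pics/j_side_c.png

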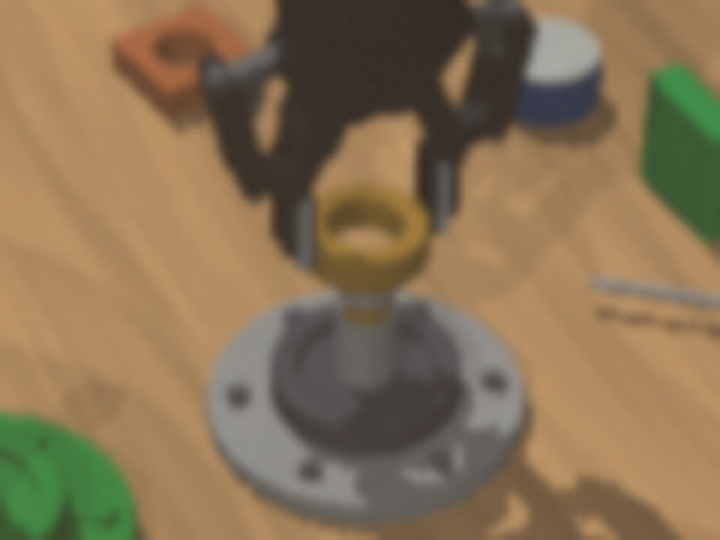

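```bash
python3 - <<'E'
from fit import *
im=cv2.imread("pics/j_side.png"); h=cv2.cvtColor(im,cv2.COLOR_BGR2HSV)
for r in (196,199,202,205): print("row",r,[(c,int(h[r,c,1]),int(h[r,c,2])) for c in list(range(312,320))+list(range(331,340))])
for c in (323,326,328): print("col",c,[(r,int(h[r,c,1]),int(h[r,c,2])) for r in list(range(190,198))+list(range(205,216))])
for r in (213,215,217,219,221): print(r, [(c,int(h[r,c,2])) for c in range(316,336)])
for p in ((548.5,38.2),):
    q=proj("side",cyl(*p,27,87.8,105.8)); print(p,q.min(0).round(1),q.max(0).round(1))
    q=proj("side",cyl(*p,16.5,105.8,105.8)); print("bore top",p,q.min(0).round(1),q.max(0).round(1))
E
```

```text
row 196 [(312, 68, 60), (313, 43, 71), (314, 27, 86), (315, 33, 92), (316, 98, 104), (317, 147, 134), (318, 154, 136), (319, 149, 123), (331, 157, 156), (332, 156, 152), (333, 151, 135), (334, 138, 102), (335, 103, 72), (336, 49, 68), (337, 27, 86), (338, 26, 89), (339, 68, 83)]
row 199 [(312, 58, 62), (313, 37, 75), (314, 19, 92), (315, 30, 94), (316, 94, 100), (317, 143, 125), (318, 147, 113), (319, 141, 98), (331, 153, 133), (332, 159, 154), (333, 158, 158), (334, 155, 146), (335, 138, 109), (336, 69, 85), (337, 43, 102), (338, 77, 129), (339, 108, 156)]
row 202 [(312, 58, 62), (313, 31, 75), (314, 22, 93), (315, 30, 94), (316, 86, 95), (317, 142, 122), (318, 156, 142), (319, 150, 148), (331, 156, 155), (332, 157, 153), (333, 154, 144), (334, 145, 125), (335, 125, 126), (336, 113, 153), (337, 114, 164), (338, 112, 166), (339, 114, 168)]
row 205 [(312, 102, 133), (313, 59, 108), (314, 30, 101), (315, 38, 95), (316, 87, 91), (317, 138, 102), (318, 147, 109), (319, 149, 115), (331, 147, 111), (332, 141, 101), (333, 134, 95), (334, 126, 107), (335, 117, 137), (336, 115, 160), (337, 11
[... 1566 characters left out ...]
), (323, 103), (324, 102), (325, 101), (326, 97), (327, 95), (328, 91), (329, 84), (330, 77), (331, 72), (332, 71), (333, 76), (334, 83), (335, 87)]
219 [(316, 81), (317, 86), (318, 88), (319, 91), (320, 97), (321, 100), (322, 102), (323, 104), (324, 102), (325, 99), (326, 96), (327, 94), (328, 89), (329, 85), (330, 82), (331, 82), (332, 81), (333, 83), (334, 82), (335, 83)]
221 [(316, 88), (317, 88), (318, 88), (319, 91), (320, 96), (321, 100), (322, 102), (323, 103), (324, 102), (325, 100), (326, 97), (327, 94), (328, 90), (329, 85), (330, 83), (331, 85), (332, 86), (333, 88), (334, 88), (335, 86)]
(548.5, 38.2) [313.9 192.3] [335.6 211.8]
bore top (548.5, 38.2) [318.1 194.9] [331.4 203.4]
```

Request:
servo_tool:
  series:
    - [[0, 0.008, 0], 0, 0.05]
    - [[0, 0.008, 0], 0, 0.05]
    - [[0, 0.004, 0], 0, 0.05]
    - [[0, 0, 0], 0, 0.05]
    - [[0, 0, 0], 0, 0.05]

```text
time: 12.0
tcp_pos: [547.8, 39.2, 69.3]
tcp_rot: [[-0.044, -0.015, 0.999], [-0.999, 0.003, -0.044], [-0.002, -1.0, -0.015]]
force: [0.5, 0.5, -1.8]
gripper_width: 52.4
```

```bash
python3 look.py k "[548,38,65]" side
```

```text
12.0 [547.8  39.2  69.3] [[-0.044, -0.015, 0.999], [-0.999, 0.003, -0.044], [-0.002, -1.0, -0.015]] [ 0.5  0.5 -1.8] 52.4
side 264 166
```

View pics/k_side_c.png

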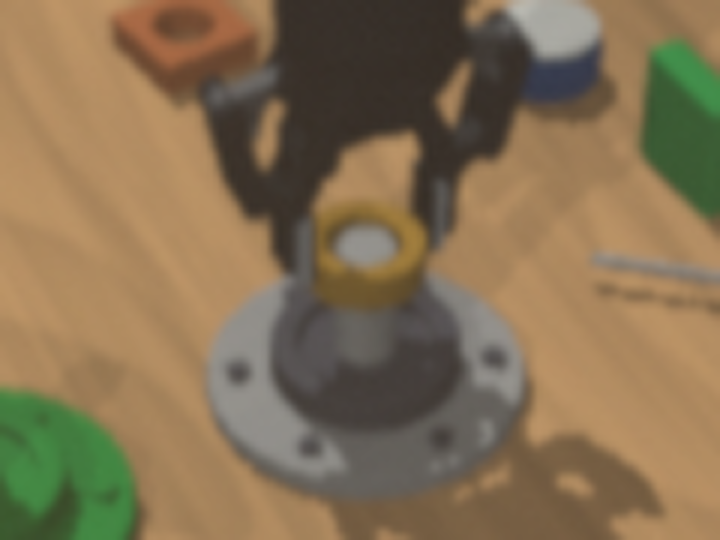

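Request:
servo_tool:
  series:
    - [[0.0005, 0.008, 0.0007], 0, 0.05]
    - [[0, 0.008, 0], 0, 0.05]
    - [[0, 0.008, 0], 0, 0.05]
    - [[0, 0.004, 0], 0, 0.05]
    - [[0, 0, 0], 0, 0.05]
    - [[0, 0, 0], 0, 0.05]

```text
time: 12.65
tcp_pos: [548.1, 38.7, 38.8]
tcp_rot: [[-0.044, -0.015, 0.999], [-0.999, 0.003, -0.044], [-0.002, -1.0, -0.015]]
force: [0.1, 0.5, -1.9]
gripper_width: 52.4
```

Request:
servo_tool:
  series:
    - [[0, 0.004, 0.0005], 0, 0.05]
    - [[0, 0.002, 0], 0, 0.05]
    - [[0, 0, 0], 0, 0.05]

```text
time: 12.95
tcp_pos: [549.0, 38.5, 32.9]
tcp_rot: [[-0.044, -0.014, 0.999], [-0.999, 0.003, -0.044], [-0.002, -1.0, -0.014]]
force: [-1.1, -0.0, -0.6]
gripper_width: 52.8
```

Request:
servo_tool:
  series:
    - [[0, 0.002, 0], 0, 0.05]
    - [[0, 0.001, 0], 0, 0.05]
    - [[0, 0, 0], 0, 0.05]

```text
time: 13.25
tcp_pos: [549.1, 38.0, 30.2]
tcp_rot: [[-0.044, -0.013, 0.999], [-0.999, 0.002, -0.044], [-0.001, -1.0, -0.014]]
force: [0.4, -0.4, -1.1]
gripper_width: 52.4
```

```bash
python3 look.py l "[548,38,45]" side
```

```text
13.25 [549.1  38.   30.2] [[-0.044, -0.013, 0.999], [-0.999, 0.002, -0.044], [-0.001, -1.0, -0.014]] [ 0.4 -0.4 -1.1] 52.4
side 264 172
```

View pics/l_side_c.png

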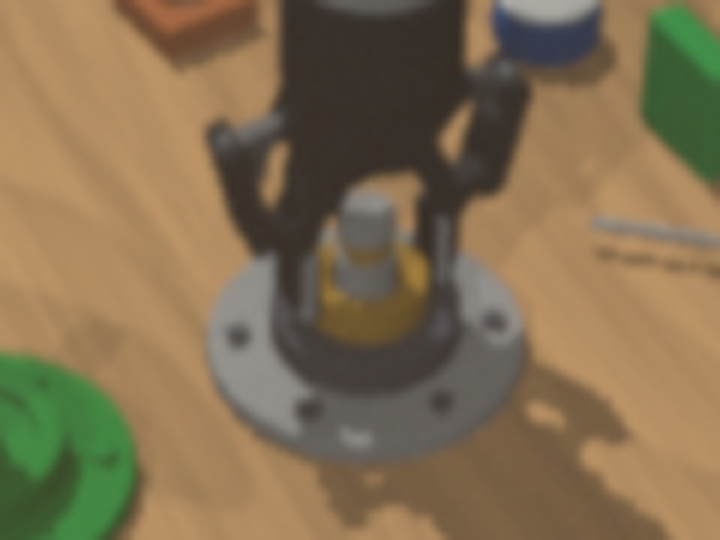

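Request:
servo_tool:
  series:
    - [[0, 0.0015, 0], 0, 0.05]
    - [[0, 0.0005, 0], 0, 0.05]

```text
time: 13.5
tcp_pos: [549.2, 37.9, 28.9]
tcp_rot: [[-0.044, -0.013, 0.999], [-0.999, 0.001, -0.044], [-0.001, -1.0, -0.013]]
force: [-5.1, -1.2, 12.0]
gripper_width: 52.6
```

Request:
servo_tool:
  series:
    - [[0, 0.001, 0], 0, 0.05]
    - [[0, 0, 0], 0, 0.05]

```text
time: 13.7
tcp_pos: [549.2, 38.0, 29.2]
tcp_rot: [[-0.044, -0.012, 0.999], [-0.999, 0.001, -0.044], [-0.001, -1.0, -0.012]]
force: [-1.4, -1.4, -2.5]
gripper_width: 52.4
```

Request:
servo_tool:
  series:
    - [[0, 0, 0], 0, 0.06]
    - [[0, 0, 0], 0, 0.07]
    - [[0, 0, 0], 0, 0.085]
    - [[0, 0, 0], 0, 0.085]
    - [[0, -0.01, 0], 0, 0.085]
    - [[0, -0.02, 0], 0, 0.085]
    - [[0, -0.03, 0], 0, 0.085]
    - [[0, -0.03, 0], 0, 0.085]
    - [[0, -0.02, 0], 0, 0.085]
    - [[0, 0, 0], 0, 0.085]

```text
time: 14.7
tcp_pos: [551.0, 38.4, 145.8]
tcp_rot: [[-0.043, -0.011, 0.999], [-0.999, 0.003, -0.043], [-0.002, -1.0, -0.011]]
force: [-0.8, -0.1, -0.1]
gripper_width: 84.9
```

```bash
python3 look.py n "[548,38,45]" side
```

```text
14.7 [551.   38.4 145.8] [[-0.043, -0.011, 0.999], [-0.999, 0.003, -0.043], [-0.002, -1.0, -0.011]] [-0.8 -0.1 -0.1] 84.9
side 264 172
```

View pics/n_side_c.png

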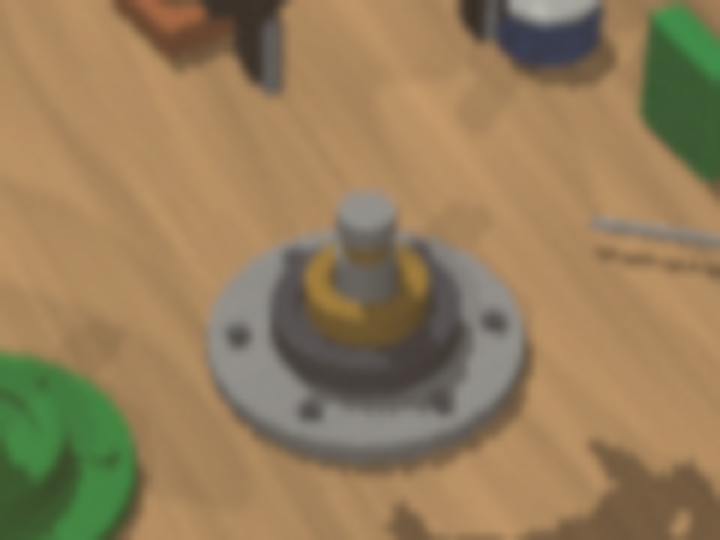

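Request:
servo_tool:
  series:
    - [[0.012, 0, -0.002], 4, 0.085]
    - [[0.025, 0, -0.0035], 4, 0.085]
    - [[0.026, 0, -0.0], 0, 0.085]
    - [[0.026, 0, -0.0], 0, 0.085]
    - [[0.026, 0, -0.0], 0, 0.085]
    - [[0.026, 0, -0.0], 0, 0.085]
    - [[0.026, 0, -0.0], 0, 0.085]
    - [[0.026, 0, -0.0], 0, 0.085]
    - [[0.026, 0, -0.0], 0, 0.085]
    - [[0.026, 0, -0.0], 0, 0.085]
    - [[0.026, 0, -0.0], 0, 0.085]
    - [[0.02, 0, -0.0], 0, 0.085]
    - [[0.01, 0, -0.0], 0, 0.085]
    - [[0, 0, 0], 0, 0.085]
    - [[0, 0, 0], 0, 0.085]

```text
time: 16.25
tcp_pos: [481.8, -263.8, 130.7]
tcp_rot: [[-0.186, -0.031, 0.982], [-0.983, 0.013, -0.186], [-0.007, -0.999, -0.032]]
force: [0.0, -0.6, -0.1]
gripper_width: 84.8
```

Request:
servo_tool:
  series:
    - [[0.004, -0.03, 0.012], 0, 0.085]
    - [[0, -0.02, 0], 0, 0.085]
    - [[0, 0, 0], 0, 0.085]
    - [[0, 0.03, 0], 0, 0.085]
    - [[0, 0.045, 0], 0, 0.085]
    - [[0, 0.03, 0], 0, 0.085]
    - [[0, 0, 0], 0, 0.085]
    - [[0, 0, 0], 0, 0.085]

```text
time: 17.05
tcp_pos: [491.7, -260.3, 71.7]
tcp_rot: [[-0.178, -0.032, 0.983], [-0.984, 0.016, -0.178], [-0.01, -0.999, -0.034]]
force: [0.6, -0.6, 0.8]
gripper_width: 85.1
```

Request:
servo_tool:
  series:
    - [[0, -0.05, 0], 0, 0.085]
    - [[0, -0.05, 0], 0, 0.085]
    - [[0, 0, 0], 0, 0.085]
    - [[0, 0, 0], 0, 0.085]

```text
time: 17.45
tcp_pos: [496.0, -260.8, 179.6]
tcp_rot: [[-0.177, -0.03, 0.984], [-0.984, 0.014, -0.176], [-0.009, -0.999, -0.032]]
force: [0.4, -0.4, -1.3]
gripper_width: 85.0
```

Request:
servo_tool:
  series:
    - [[0, 0.05, 0], 0, 0.085]
    - [[0, 0.05, 0], 0, 0.085]
    - [[0, 0, 0], 0, 0.085]
    - [[0, 0, 0], 0, 0.085]

```text
time: 17.85
tcp_pos: [496.0, -260.7, 82.5]
tcp_rot: [[-0.176, -0.023, 0.984], [-0.984, 0.009, -0.175], [-0.005, -1.0, -0.024]]
force: [0.5, 0.0, 1.3]
gripper_width: 84.9
```

Request:
servo_tool:
  series:
    - [[0, -0.05, 0], 0, 0.085]
    - [[0, -0.05, 0], 0, 0.085]
    - [[0, 0, 0], 0, 0.085]
    - [[0, 0.05, 0], 0, 0.085]
    - [[0, 0.05, 0], 0, 0.085]
    - [[0, 0, 0], 0, 0.085]
    - [[0, 0, 0], 0, 0.085]

```text
time: 18.55
tcp_pos: [503.0, -264.9, 101.3]
tcp_rot: [[-0.175, -0.007, 0.985], [-0.985, -0.002, -0.175], [0.003, -1.0, -0.006]]
force: [0.3, -0.9, 0.8]
gripper_width: 85.2
```

Request:
servo_tool:
  series:
    - [[0, -0.05, 0], 0, 0.085]
    - [[0, -0.05, 0], 0, 0.085]
    - [[0, 0, 0], 0, 0.085]
    - [[0, 0.05, 0], 0, 0.085]
    - [[0, 0.05, 0], 0, 0.085]
    - [[0, 0, 0], 0, 0.085]
    - [[0, 0, 0], 0, 0.085]

```text
time: 19.25
tcp_pos: [511.3, -270.3, 124.3]
tcp_rot: [[-0.175, 0.014, 0.984], [-0.984, -0.016, -0.175], [0.013, -1.0, 0.016]]
force: [-0.1, 0.2, 0.5]
gripper_width: 84.9
```

Request:
servo_tool:
  series:
    - [[0.003, 0.01, -0.006], 0.5, 0.085]
    - [[0, 0.01, -0.006], 0, 0.085]
    - [[0, 0.01, -0.005], 0, 0.085]
    - [[0, 0.01, 0], 0, 0.085]
    - [[0, 0.01, 0], 0, 0.085]
    - [[0, 0.005, 0], 0, 0.085]
    - [[0, 0, 0], 0, 0.085]
    - [[0, 0, 0], 0, 0.085]

```text
time: 20.05
tcp_pos: [496.2, -273.3, 71.4]
tcp_rot: [[-0.185, 0.02, 0.983], [-0.983, -0.02, -0.184], [0.016, -1.0, 0.023]]
force: [-0.7, -0.3, 0.3]
gripper_width: 84.8
```

```bash
python3 look.py o "[493,-260,40]" side top
```

```text
20.05 [ 496.2 -273.3   71.4] [[-0.185, 0.02, 0.983], [-0.983, -0.02, -0.184], [0.016, -1.0, 0.023]] [-0.7 -0.3  0.3] 84.8
side 301 267
top 361 209
```

View pics/o_side_c.png

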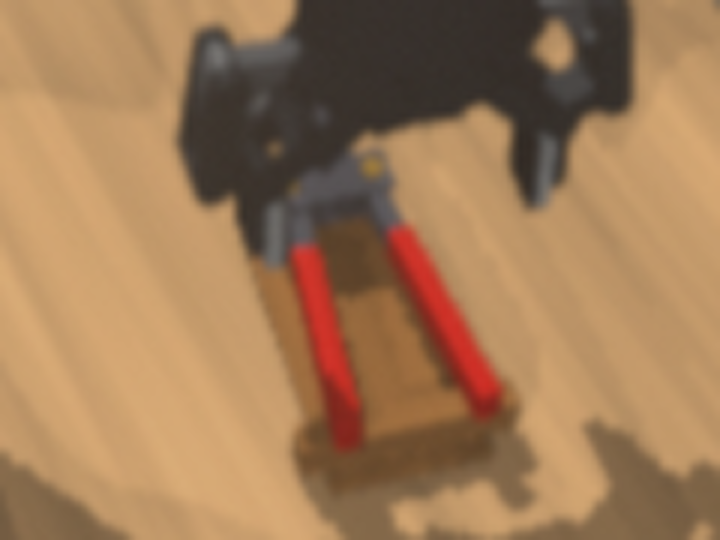

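View pics/o_top_c.png

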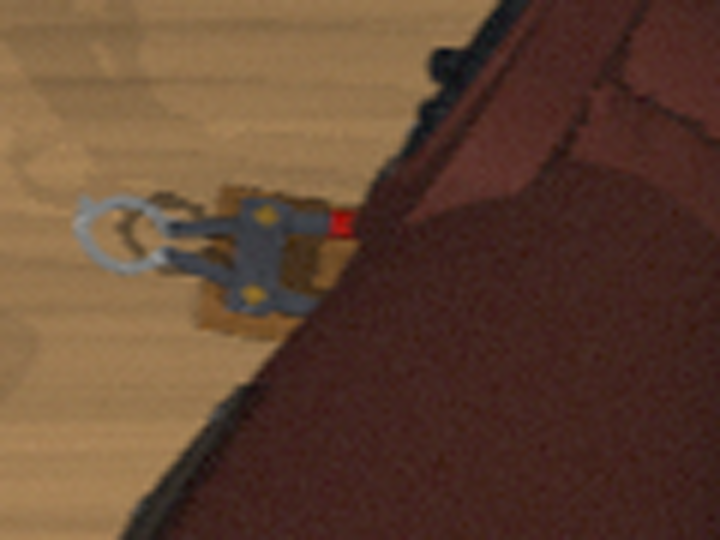

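Request:
servo_tool:
  series:
    - [[-0.0025, 0.006, -0.003], 0, 0.085]
    - [[0, 0.006, 0], 0, 0.085]
    - [[0, 0.006, 0], 0, 0.085]
    - [[0, 0.006, 0], 0, 0.085]
    - [[0, 0, 0], 0, 0.085]
    - [[0, 0, 0], 0, 0.085]

```text
time: 20.75
tcp_pos: [494.5, -270.7, 45.8]
tcp_rot: [[-0.184, 0.021, 0.983], [-0.983, -0.021, -0.184], [0.017, -1.0, 0.024]]
force: [-0.6, -0.6, 0.1]
gripper_width: 85.4
```

Request:
servo_tool:
  series:
    - [[0, -0.05, 0], 0, 0.085]
    - [[0, -0.05, 0], 0, 0.085]
    - [[0, 0, 0], 0, 0.085]
    - [[0, 0, 0], 0, 0.085]
    - [[0, 0, 0], 0, 0.085]
    - [[0, 0, 0], 0, 0.085]

```text
time: 21.35
tcp_pos: [491.6, -268.1, 147.9]
tcp_rot: [[-0.184, 0.018, 0.983], [-0.983, -0.019, -0.184], [0.016, -1.0, 0.022]]
force: [-0.3, -0.6, -0.3]
gripper_width: 85.2
```

Request:
servo_tool:
  series:
    - [[0, 0.01, 0], 0, 0.085]
    - [[0, 0.012, 0], 0, 0.085]
    - [[0, 0.012, 0], 0, 0.085]
    - [[0, 0.012, 0], 0, 0.085]
    - [[0, 0.012, 0], 0, 0.085]
    - [[0, 0.012, 0], 0, 0.085]
    - [[0, 0.006, 0], 0, 0.085]
    - [[0, 0, 0], 0, 0.085]
    - [[0, 0, 0], 0, 0.085]

```text
time: 22.25
tcp_pos: [487.6, -265.9, 56.9]
tcp_rot: [[-0.185, 0.007, 0.983], [-0.983, -0.011, -0.185], [0.009, -1.0, 0.008]]
force: [-0.3, -0.3, -1.0]
gripper_width: 84.6
```

Request:
servo_tool:
  series:
    - [[0.0015, 0.008, 0.003], 0, 0.085]
    - [[0.0015, 0.01, 0.003], 0, 0.085]
    - [[0, 0.01, 0], 0, 0.085]
    - [[0, 0.006, 0], 0, 0.085]
    - [[0, 0.002, 0], 0, 0.085]
    - [[0, 0, 0], 0, 0.085]

```text
time: 22.85
tcp_pos: [494.4, -271.2, 18.3]
tcp_rot: [[-0.185, 0.008, 0.983], [-0.983, -0.012, -0.185], [0.01, -1.0, 0.01]]
force: [-0.2, 0.2, -0.1]
gripper_width: 85.2
```

```bash
python3 look.py q "[493,-260,40]" side
```

```text
22.85 [ 494.4 -271.2   18.3] [[-0.185, 0.008, 0.983], [-0.983, -0.012, -0.185], [0.01, -1.0, 0.01]] [-0.2  0.2 -0.1] 85.2
side 301 267
```

View pics/q_side_c.png

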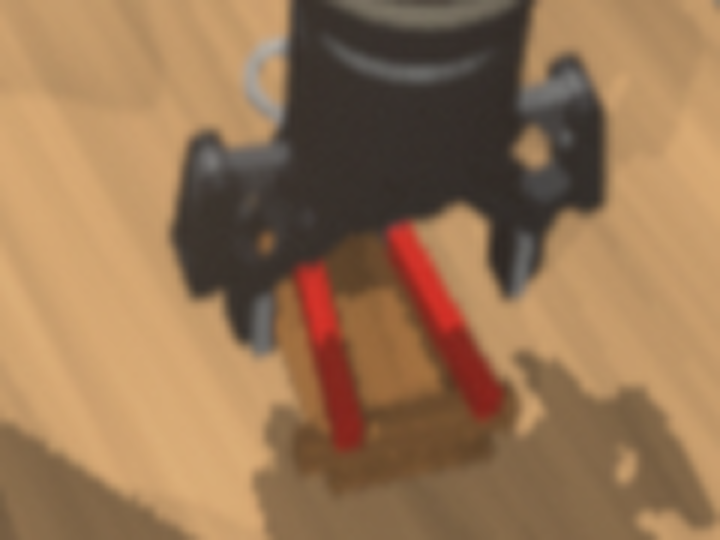

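Request:
servo_tool:
  series:
    - [[0, 0.004, -0.0005], 0, 0.085]
    - [[0, 0.002, 0], 0, 0.07]
    - [[0, 0, 0], 0, 0.06]
    - [[0, 0, 0], 0, 0.052]
    - [[0, 0, 0], 0, 0.046]
    - [[0, 0, 0], 0, 0.04]
    - [[0, 0, 0], 0, 0.034]
    - [[0, 0, 0], 0, 0.03]
    - [[0, 0, 0], 0, 0.03]
    - [[0, 0, 0], 0, 0.03]
  force: 60

```text
time: 23.9
tcp_pos: [495.4, -272.6, 15.1]
tcp_rot: [[-0.184, 0.011, 0.983], [-0.983, -0.015, -0.184], [0.013, -1.0, 0.014]]
force: [-0.5, -0.5, -0.3]
gripper_width: 37.5
```

```bash
python3 look.py r "[493,-260,40]" side top
```

```text
23.9 [ 495.4 -272.6   15.1] [[-0.184, 0.011, 0.983], [-0.983, -0.015, -0.184], [0.013, -1.0, 0.014]] [-0.5 -0.5 -0.3] 37.5
side 301 267
top 361 209
```

View pics/r_side_c.png

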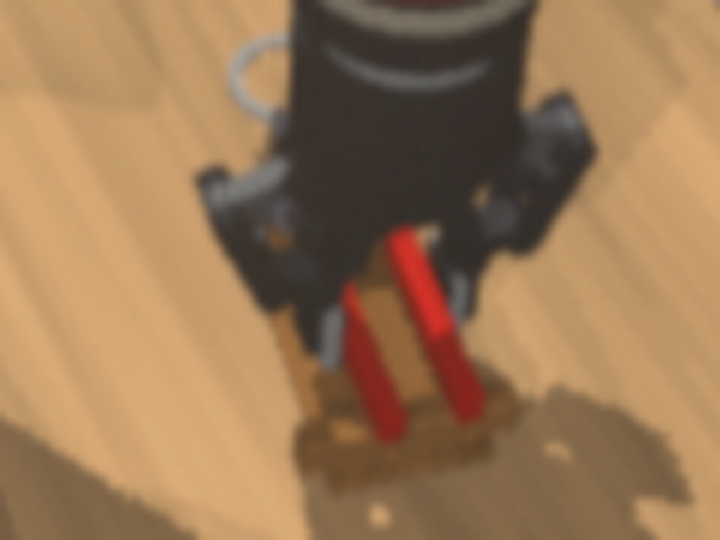

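View pics/r_top_c.png

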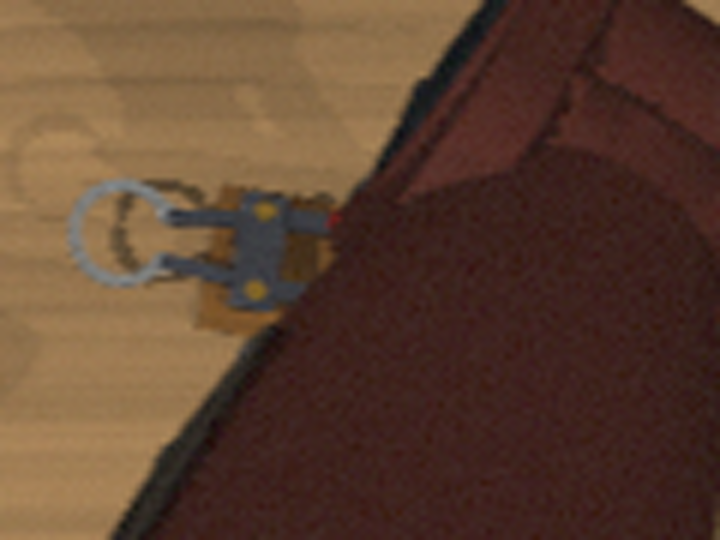

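```bash
python3 - <<'E'
from fit import *
im=cv2.imread("pics/r_top.png")[:,:,::-1]
bx=(368,234,394,262); u=up(im,bx); h=cv2.cvtColor(u,cv2.COLOR_RGB2HSV).astype(int)
m=(h[...,1]<60)&(h[...,2]>75)
m=big(cv2.morphologyEx(m.astype(np.uint8),cv2.MORPH_CLOSE,np.ones((5,5))))
a=np.linspace(0,2*np.pi,80)
def ringmask(p,n,bx):
    o=cyl(p[0],p[1],21.5,31,33); i=cyl(p[0],p[1],16.5,33,33)
    return render(n,[o],bx)&~render(n,[i],bx)
best=min((( -(ringmask((x,y),"top",bx)&m).sum()+ (m&~render("top",[cyl(x,y,21.5,31,33)],bx)).sum()*.3,x,y) for x in np.arange(505,525,1) for y in np.arange(-175,-155,1)))
print(best,m.sum())
b=best
for d in (.5,.25): 
    b=min((( -(ringmask((x,y),"top",bx)&m).sum(),x,y) for x in b[1]+d*np.arange(-2,3) for y in b[2]+d*np.arange(-2,3)))
print(b)
v=u[:,:,::-1].copy()
for mm,c in((m,(0,255,255)),(ringmask(b[1:],"top",bx),(0,255,0))):
    cs,_=cv2.findContours(mm.astype(np.uint8),cv2.RETR_CCOMP,cv2.CHAIN_APPROX_NONE); cv2.drawContours(v,cs,-1,c,1)
cv2.imwrite("pics/r_ring.png",cv2.resize(v,None,fx=3,fy=3))
o=env.get_obs(); t=o['tcp_pos'];R=o['tcp_rot']
print(t.round(1),"pred ring (110 ahead of tcp)",(t-110*R[:,0]-19*R[:,1]).round(1))
E
```

```text
(np.float64(-3015.1), np.int64(512), np.int64(-164)) 3662
(np.int64(-3232), np.float64(512.5), np.float64(-163.75))
[ 495.4 -272.6   15.1] pred ring (110 ahead of tcp) [ 515.5 -164.2   32.7]
```

View pics/r_ring.png

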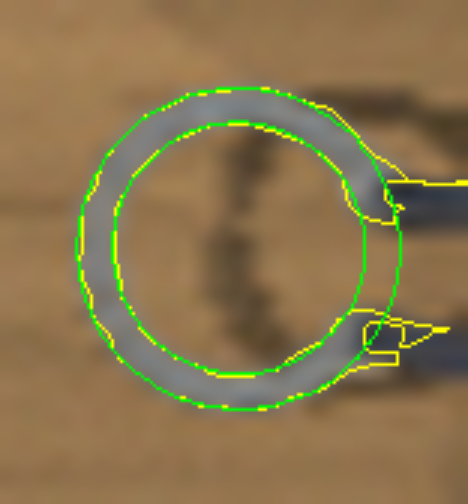

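Request:
servo_tool:
  series:
    - [[0, -0.008, 0], 0, 0.03]
    - [[0, -0.015, 0], 0, 0.03]
    - [[0, -0.02, 0], 0, 0.03]
    - [[0, -0.02, 0], 0, 0.03]
    - [[0, -0.02, 0], 0, 0.03]
    - [[0, -0.015, 0], 0, 0.03]
    - [[0, 0, 0], 0, 0.03]
    - [[0, 0, 0], 0, 0.03]

```text
time: 24.8
tcp_pos: [493.1, -270.0, 118.1]
tcp_rot: [[-0.184, 0.009, 0.983], [-0.983, -0.013, -0.184], [0.011, -1.0, 0.012]]
force: [-0.4, -1.0, -1.6]
gripper_width: 37.6
```

```bash
python3 look.py s "[503,-220,125]" side top
```

```text
24.8 [ 493.1 -270.   118.1] [[-0.184, 0.009, 0.983], [-0.983, -0.013, -0.184], [0.011, -1.0, 0.012]] [-0.4 -1.  -1.6] 37.6
side 298 226
top 349 202
```

View pics/s_side_c.png

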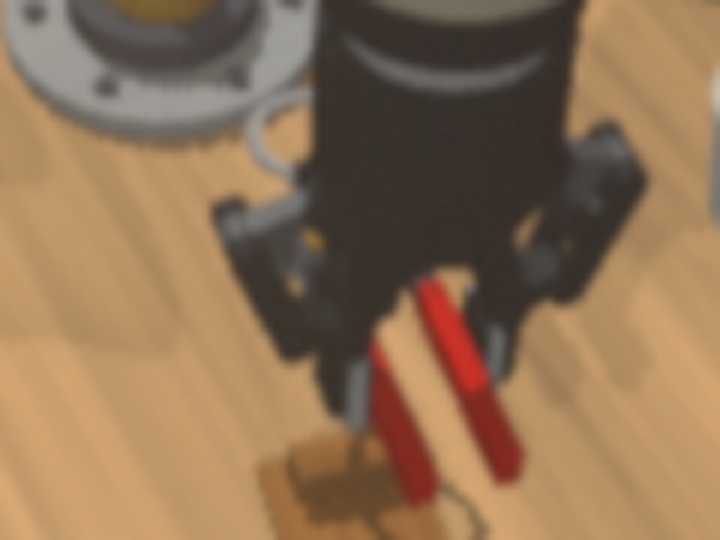

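View pics/s_top_c.png

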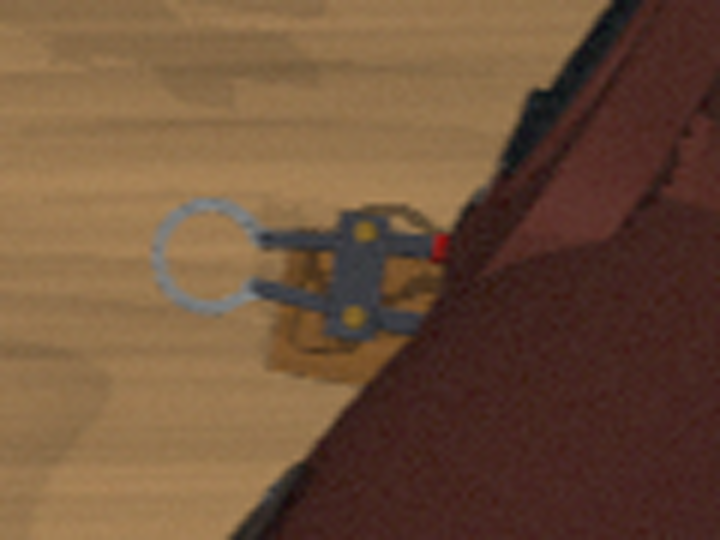

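Request:
servo_tool:
  series:
    - [[-0.01, 0, 0], 0, 0.03]
    - [[-0.02, -0.001, 0], 0, 0.03]
    - [[-0.022, -0.001, 0], 0, 0.03]
    - [[-0.022, -0.001, 0], 0, 0.03]
    - [[-0.022, -0.001, 0], 0, 0.03]
    - [[-0.022, -0.001, 0], 0, 0.03]
    - [[-0.022, 0, 0], 0, 0.03]
    - [[-0.018, 0, 0], 0, 0.03]
    - [[-0.012, 0, 0], 0, 0.03]
    - [[-0.006, 0, 0], 0, 0.03]
    - [[0, 0, 0], 0, 0.03]
    - [[0, 0, 0], 0, 0.03]
    - [[0, 0, 0], 0, 0.03]

```text
time: 26.2
tcp_pos: [520.8, -83.5, 112.4]
tcp_rot: [[-0.185, -0.005, 0.983], [-0.983, -0.006, -0.185], [0.007, -1.0, -0.004]]
force: [0.0, 0.8, -2.2]
gripper_width: 37.4
```

```bash
python3 look.py t "[540,0,80]" side top
```

```text
26.2 [520.8 -83.5 112.4] [[-0.185, -0.005, 0.983], [-0.983, -0.006, -0.185], [0.007, -1.0, -0.004]] [ 0.   0.8 -2.2] 37.4
side 268 172
top 252 189
```

View pics/t_side_c.png

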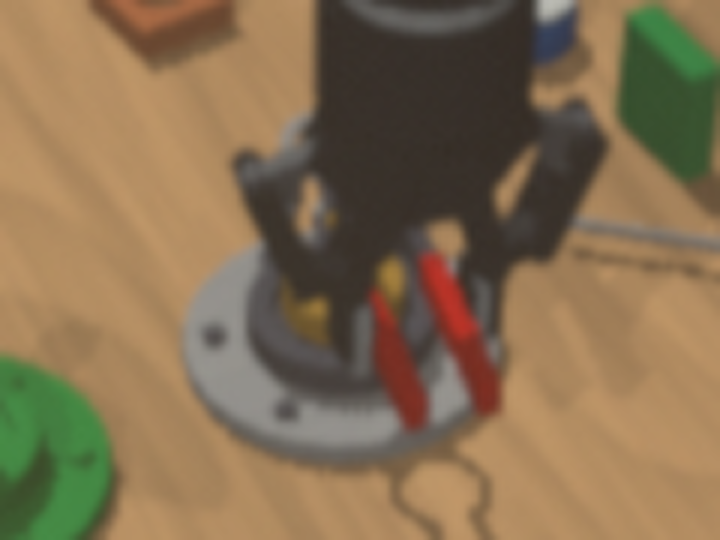

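View pics/t_top_c.png

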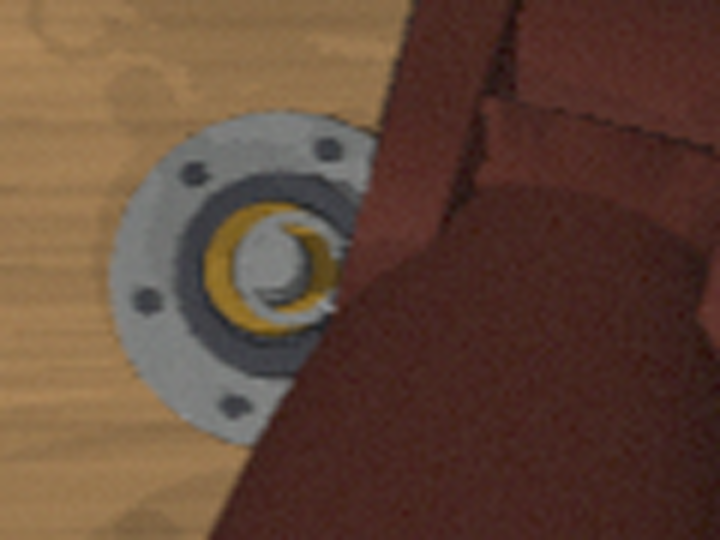

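Request:
servo_tool:
  series:
    - [[-0.004, 0.006, 0.003], 0, 0.03]
    - [[-0.004, 0.006, 0.003], 0, 0.03]
    - [[-0.003, 0.006, 0.0015], 0, 0.03]
    - [[0, 0.003, 0], 0, 0.03]
    - [[0, 0, 0], 0, 0.03]
    - [[0, 0, 0], 0, 0.03]

```text
time: 26.9
tcp_pos: [530.8, -74.4, 88.8]
tcp_rot: [[-0.187, -0.006, 0.982], [-0.982, -0.006, -0.187], [0.007, -1.0, -0.005]]
force: [0.3, -0.3, -1.5]
gripper_width: 37.4
```

```bash
python3 look.py u "[548,38,80]" side top; cat > rg.py <<'E'
import sys
from fit import *
im=cv2.imread(sys.argv[1])[:,:,::-1]; z=float(sys.argv[2]); x0,y0=float(sys.argv[3]),float(sys.argv[4])
c=proj("top",[[x0,y0,z]])[0].astype(int); bx=(c[0]-13,c[1]-13,c[0]+14,c[1]+14)
u=up(im,bx); g=cv2.GaussianBlur(cv2.cvtColor(u,cv2.COLOR_RGB2HSV)[...,1].astype(float),(0,0),2)
def rm(n,p,z,ro,ri): return render(n,[cyl(*p,ro,z,z)],bx)&~render(n,[cyl(*p,ri,z,z)],bx)
P=(x0,y0);cv2.imwrite("pics/rg_u.png",cv2.resize(u[:,:,::-1],None,fx=3,fy=3))
v=u[:,:,::-1].copy()
for p,zz,r,c2 in (((x0,y0),z,21.5,(0,255,0)),((x0,y0),z,16.5,(0,255,0)),((548,36.5),82,13,(255,255,0))):
    cs,_=cv2.findContours(render("top",[cyl(*p,r,zz,zz)],bx).astype(np.uint8),cv2.RETR_CCOMP,cv2.CHAIN_APPROX_NONE); cv2.drawContours(v,cs,-1,c2,1)
cv2.imwrite(sys.argv[1].replace(".png","_rg.png"),cv2.resize(v,None,fx=3,fy=3))
o=env.get_obs();t=o['tcp_pos'];R=o['tcp_rot'];print((t-110*R[:,0]-17*R[:,1]).round(1))
E

```

```text
26.9 [530.8 -74.4  88.8] [[-0.187, -0.006, 0.982], [-0.982, -0.006, -0.187], [0.007, -1.0, -0.005]] [ 0.3 -0.3 -1.5] 37.4
side 264 162
top 235 186
```

View pics/u_top_c.png

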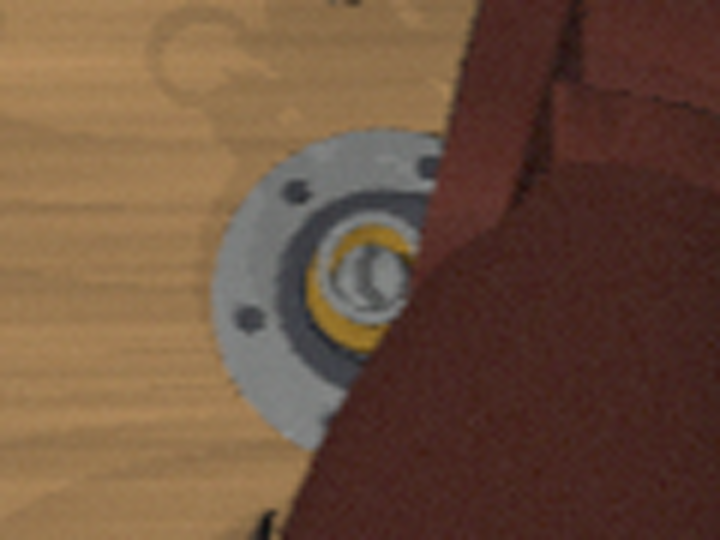

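View pics/u_side_c.png

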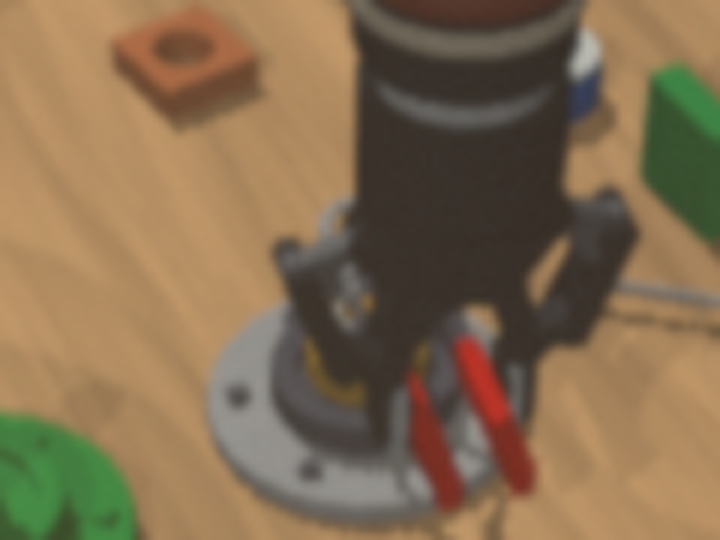

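```bash
python3 rg.py pics/u_top.png 105.5 548 34
```

```text
[551.5  33.7 105.3]
```

View pics/u_top_rg.png

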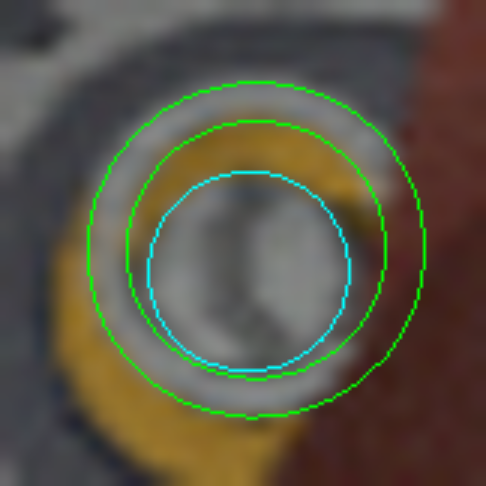

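View pics/rg_u.png

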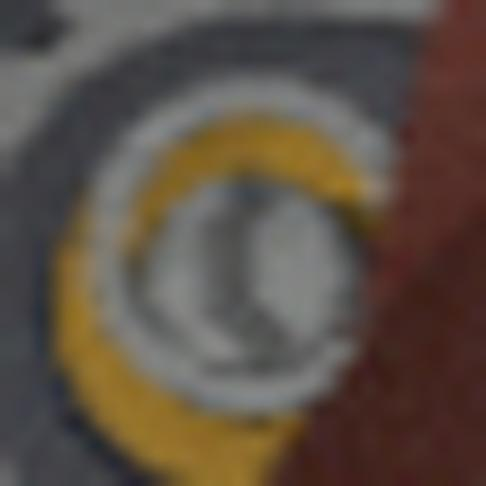

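Request:
servo_tool:
  series:
    - [[-0.0025, 0.002, -0.001], 0, 0.03]
    - [[0, 0.006, 0], 0, 0.03]
    - [[0, 0.003, 0], 0, 0.03]
    - [[0, 0, 0], 0, 0.03]
    - [[0, 0, 0], 0, 0.03]

```text
time: 27.5
tcp_pos: [530.4, -71.8, 77.4]
tcp_rot: [[-0.187, -0.005, 0.982], [-0.982, -0.006, -0.187], [0.007, -1.0, -0.003]]
force: [-0.7, 0.6, -1.5]
gripper_width: 37.2
```

```bash
python3 look.py v "[548,38,80]" top; python3 rg.py pics/v_top.png 92 547.5 36.2
```

```text
27.5 [530.4 -71.8  77.4] [[-0.187, -0.005, 0.982], [-0.982, -0.006, -0.187], [0.007, -1.0, -0.003]] [-0.7  0.6 -1.5] 37.2
top 235 186
[551.   36.4  93.7]
```

View pics/v_top_rg.png

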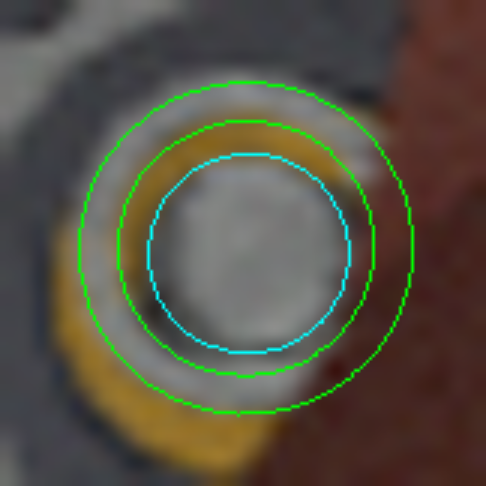

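View pics/rg_u.png

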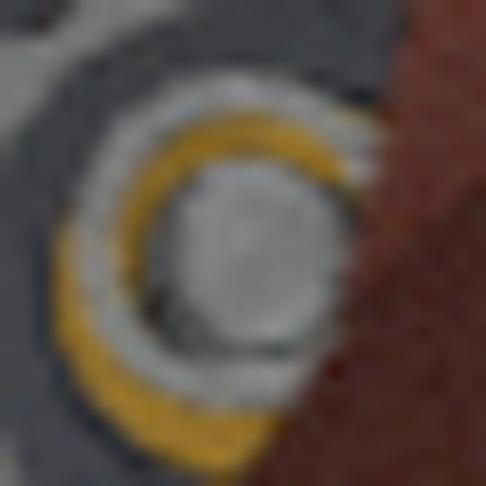

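Request:
servo_tool:
  series:
    - [[0.0004, 0.004, 0], 0, 0.03]
    - [[0, 0.006, 0], 0, 0.03]
    - [[0, 0.003, 0], 0, 0.03]
    - [[0, 0, 0], 0, 0.03]
    - [[0, 0, 0], 0, 0.03]

```text
time: 28.05
tcp_pos: [530.2, -72.4, 63.2]
tcp_rot: [[-0.187, -0.005, 0.982], [-0.982, -0.006, -0.187], [0.007, -1.0, -0.003]]
force: [-0.3, -0.7, -1.1]
gripper_width: 37.5
```

```bash
python3 look.py w "[548,38,80]" top side; python3 rg.py pics/w_top.png 80 548 36.2
```

```text
28.05 [530.2 -72.4  63.2] [[-0.187, -0.005, 0.982], [-0.982, -0.006, -0.187], [0.007, -1.0, -0.003]] [-0.3 -0.7 -1.1] 37.5
top 235 186
side 264 162
[550.9  35.7  79.6]
```

View pics/w_top_rg.png

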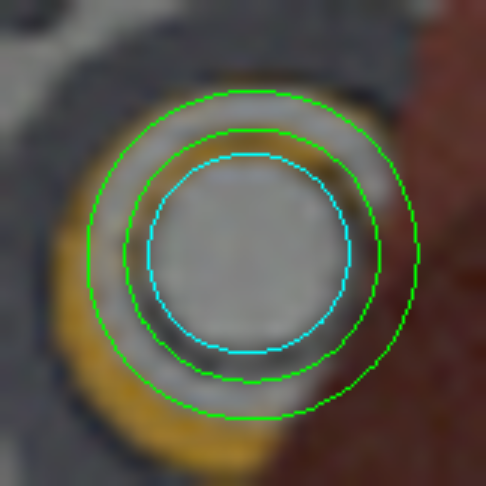

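View pics/w_side_c.png

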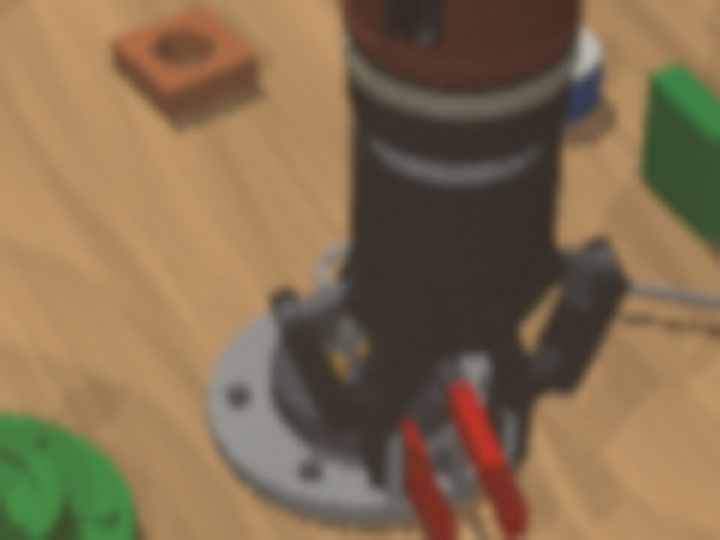

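Request:
servo_tool:
  series:
    - [[-0.0005, 0.004, 0], 0, 0.03]
    - [[0, 0.005, 0], 0, 0.03]
    - [[0, 0.002, 0], 0, 0.03]
    - [[0, 0, 0], 0, 0.03]
    - [[0, 0, 0], 0, 0.03]

```text
time: 28.65
tcp_pos: [530.5, -72.0, 51.5]
tcp_rot: [[-0.187, -0.004, 0.982], [-0.982, -0.006, -0.187], [0.007, -1.0, -0.003]]
force: [-0.6, -0.4, -0.7]
gripper_width: 37.3
```

```bash
python3 look.py x "[548,38,70]" top side; python3 rg.py pics/x_top.png 68 548 36.2
```

```text
28.65 [530.5 -72.   51.5] [[-0.187, -0.004, 0.982], [-0.982, -0.006, -0.187], [0.007, -1.0, -0.003]] [-0.6 -0.4 -0.7] 37.3
top 236 187
side 264 165
[551.2  36.1  67.9]
```

View pics/x_top_rg.png

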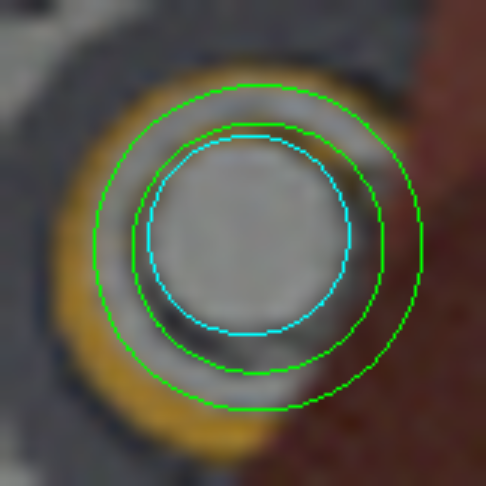

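View pics/x_side_c.png

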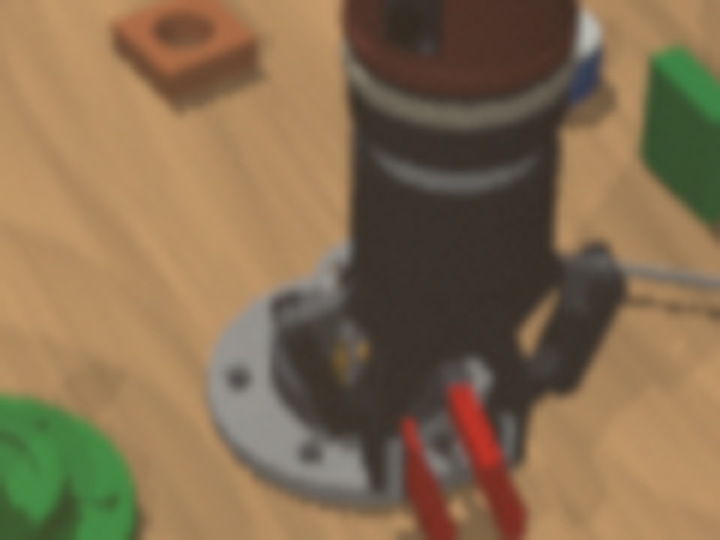

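Request:
servo_tool:
  series:
    - [[0, 0.003, 0], 0, 0.03]
    - [[0, 0.0005, 0], 0, 0.03]
    - [[0, 0, 0], 0, 0.03]
    - [[0, 0, 0], 0, 0.03]
    - [[0, 0, 0], 0, 0.03]

```text
time: 29.25
tcp_pos: [530.7, -72.1, 48.1]
tcp_rot: [[-0.187, -0.004, 0.982], [-0.982, -0.006, -0.187], [0.007, -1.0, -0.002]]
force: [0.3, 0.0, -1.4]
gripper_width: 36.9
```

```bash
python3 look.py y "[548,38,70]" top side; python3 rg.py pics/y_top.png 65 548.2 36
python3 - <<'E'
from fit import *
im=cv2.imread("pics/y_side.png"); bx=(300,192,350,242); v=cv2.resize(im[192:242,300:350],None,fx=12,fy=12,interpolation=cv2.INTER_CUBIC)
for z,c in ((60,(255,0,0)),(65,(0,255,0)),(70,(0,0,255))):
    for r in (16.5,21.5):
        q=proj("side",cyl(549,39,r,z,z)[:59]); cv2.polylines(v,[(((q+.5-[300,192])*12-.5)).round().astype(np.int32)],True,c,1)
cv2.imwrite("pics/y_side_r.png",v)
E
```

```text
29.25 [530.7 -72.1  48.1] [[-0.187, -0.004, 0.982], [-0.982, -0.006, -0.187], [0.007, -1.0, -0.002]] [ 0.3  0.  -1.4] 36.9
top 236 187
side 264 165
[551.4  36.1  64.3]
```

View pics/y_top_rg.png

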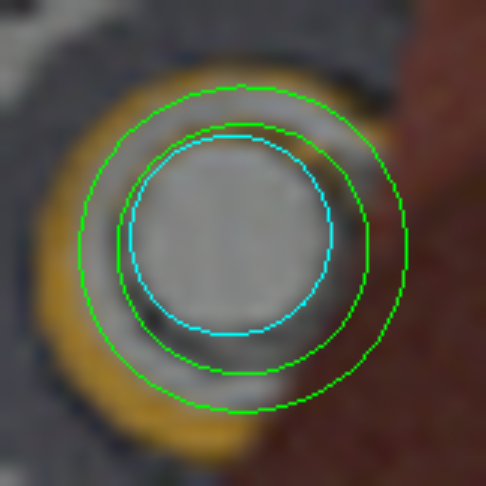

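View pics/y_side_r.png

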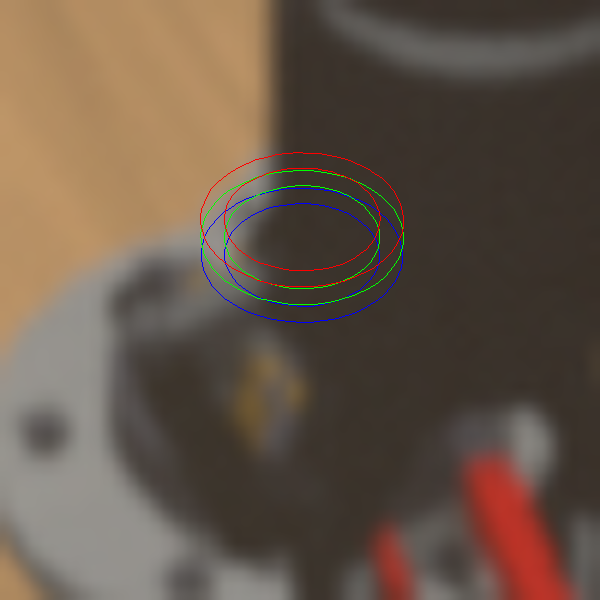

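```bash
python3 - <<'E'
from fit import *
im=cv2.imread("pics/n_side.png"); v=cv2.resize(im[195:240,300:350],None,fx=12,fy=12,interpolation=cv2.INTER_CUBIC)
for z,r,c in ((43,27,(0,255,0)),(43,16.5,(0,255,0)),(30,27,(255,255,0)),(82,13,(255,0,0)),(30,42,(0,0,255))):
    q=proj("side",cyl(549.2,39.5,r,z,z)[:59]); cv2.polylines(v,[(((q+.5-[300,195])*12-.5)).round().astype(np.int32)],True,c,1)
cv2.imwrite("pics/n_side_r.png",v)
o=env.get_obs(); print(o['time'],o['tcp_pos'].round(1),o['force'].round(1),o['moment'].round(2),o['gripper_width'])
E
```

```text
29.35 [530.8 -72.1  48.1] [-0.3 -0.1 -1.7] [-0.03 -0.02  0.02] 37.259625383716525
```

View pics/n_side_r.png

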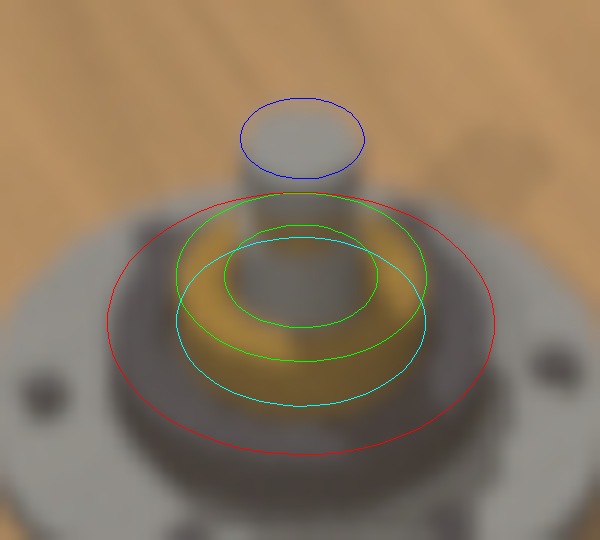

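View pics/y_top_c.png

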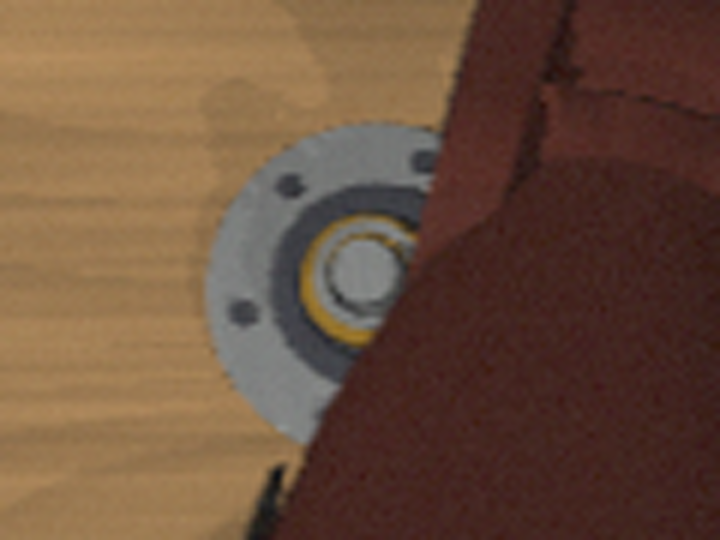

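```bash
python3 -c "
from workcell import env
print(env.close_job()); o=env.get_obs(); print(o['time'],o['tcp_pos'],o['gripper_width'])"
```

```text
the job is handed in; nothing more can be done
None
the job is handed in; nothing more can be done
```

The job is handed in at about 29 s of the 53 s. The collar is in the seat and released, and the squeezed pliers hold the spread ring in the groove, carried by the gripper alone.

**Collar:** I lowered it over the stub until it touched the seat floor. Contact came at 12 N, with its underside calculated at about 25 mm. After release, the side view shows it level and centred in the boss.

**Pliers and ring:** I took the red handles at 60 N. The gripper reads about 37 mm, less than the 40 mm stop; it also read about 1.5 mm low on the 54 mm collar. The top view at the stand matched a 43/33 mm circle, so the ring was fully spread.

**Final position:**
- **Centring:** In the last top view the ring is concentric with the stub to about 0.5–1 mm.
- **Height:** I calculate about 65.6 mm against the 65 mm target. This comes from the measured tool position, because the gripper hid most of the ring from the side camera.
- **Level:** I estimate the ring is level to within about 1°, worked out from the tool's tilt and not measured directly.
- **Forces:** The wrist force shows only the pliers' weight, so there is no sign of touching the stub.

**Disagreements:** The two cameras differed by about 3 mm in y. The ring position worked out from the arm, assuming it lies 110 mm ahead of the grip, was about 3 mm off the top view in x. I centred the ring against the stub within the same picture, so neither error carried over.

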